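# Clear the jammed ball magazine

## Task

The steel balls for the drop-impact tester have wedged at the outlet of their sloping magazine. Take the push stick from its rest, reach in under the clear bridge and gently nudge the blocking ball back uphill, again if they wedge again, until all four balls have rolled down into the catch pan; then lay the stick back in its rest. Do not touch the balls with the gripper, do not lean on the bridge, and leave the other things on the bench where they are.

Things in the scene. Friction and masses are not known exactly. Their poses are not given: they have to be found in the camera images.
- feeder: Ball magazine, green walls, fixed. Origin on the table below the outlet's mouth, mid-width; y axis level, pointing downhill to the catch pan; x across; z up. Chute floor slopes down to +y at 12 deg (0.2094 rad): height 45 mm - 0.2126*y. Inside 72 mm wide (x -36 to 36 mm), uphill to a back wall at y = -152 mm; walls 31 mm above the chute floor, measured square to it.
- shoulder (a point): Inner end of the white shoulder, on the chute floor (feeder x = -18, y = 0 mm). The shoulder closes the mouth from x = -36 to -18 mm; its uphill face slants 28 deg, so a lone ball on it rolls to +x into the outlet.
- outlet (a point): On the chute floor, mid-width of the outlet's mouth (feeder x = 9, y = 0 mm). The outlet is 54 mm wide (x -18 to 36 mm), straight along the +x wall, open on top below the bridge, 70 mm long; at its end, y = 71 mm, its floor is 30 mm above the table, above the pan's floor.
- pan (a point): Centre of the catch pan (feeder x = 0, y = 139 mm), on its floor. Open pan, inside x -55 to 55 mm, y 72 to 206 mm, wall tops 48 mm above the table; part of the feeder.
- bridge: Clear plastic bridge on black posts, fixed over the mouth; origin and axes as the feeder's. Measured along the slope it reaches from 30 mm uphill of the mouth to the mouth; square to the chute floor its underside is 60 mm, its top 68 mm, post caps 74 mm above it; 106 mm wide overall. No reach straight down to the jam: slope the stick in under it from the outlet side.
- stick_grip (a point): Centre of the push stick's handle: orange, 150 mm long, 20 x 20 mm, with a white rod 10 mm thick in its front; 0.12 kg. x axis along the stick to the rod's tip, z up as it lies. It starts level in the rest, centre 44 mm above the table; 78 mm of handle between the forks is free to grip, across its 20 mm width.
- stick_tip (a point): Tip of the push stick's rod (round end, radius 5 mm), 185 mm from the handle's centre along its x axis.
- rest: Rest for the push stick, fixed: grey base with two black forks. Origin on the table at its centre; x axis along the lying stick. Forks at x = -45 and 45 mm, 12 mm thick; U seats 32 mm wide between cheeks, 48 mm outside; seat floor 34 mm, cheek tops 52 mm above the table.
- ball1_center (a point): polished, oiled steel ball (slippery), 40 mm diameter, 0.26 kg; this point is its centre. Starts lowest, on the shoulder against the -x wall, wedged by the second ball: the gap beside it is narrower than a ball.
- ball2_center (a point): polished, oiled steel ball (slippery), 40 mm diameter, 0.26 kg; this point is its centre. Starts against the +x wall, 24 mm uphill of the first: the blocking piece. Pushed 20 to 30 mm uphill it lets the first roll across in front of the stick, and drawing the stick out lets that one pass. Pushed less, they wedge again; beyond about 35 mm the balls stack solid on the back wall (20 N spoils them). Later balls may wedge the same way.
- ball3_center (a point): polished, oiled steel ball (slippery), 40 mm diameter, 0.26 kg; this point is its centre. At the start third, -x side, leaning on the second.
- ball4_center (a point): polished, oiled steel ball (slippery), 40 mm diameter, 0.26 kg; this point is its centre. At the start fourth and highest, +x side.
- tape_yellow: Bystander, leave it alone: roll of yellow tape lying flat, 90 mm across, 25 mm high; origin at the centre of its underside.
- tape_white: Bystander, leave it alone: thick white roll lying flat, 110 mm across, 48 mm high; origin at the centre of its underside.
- specimen_pile: Bystander, leave it alone: pile of dark rubber discs, 56 mm across, 30 mm high; origin at the centre of its underside.
- oil_bottle: Bystander, leave it alone: small oil bottle, 44 mm across, 110 mm high; origin at the centre of its underside.
- ball_cup: Bystander, leave it alone: blue plastic cup, 80 mm across, 60 mm high; origin at the centre of its underside.
- screwdriver: Bystander, leave it alone: screwdriver lying on the table; origin at the centre of its underside.
- gauge_block: Bystander, leave it alone: steel gauge block, 30 x 60 x 25 mm; origin at the centre of its underside.

How it is judged (in metres and radians):
On the way, in this order (a step that is already met when the one before it is completed fails the run):
1. the stick has been lifted out of its rest (z of stick_grip in the frame of rest above 0.08 m), for 0.1 s.
2. the stick touches one of the balls ((contact force between stick and ball1 above 0.2 N or contact force between stick and ball2 above 0.2 N or contact force between stick and ball3 above 0.2 N or contact force between stick and ball4 above 0.2 N)), for 0.02 s.
3. all four balls are in the catch pan (y of ball1_center in the frame of feeder between 0.08 and 0.21 m and z of each of ball1_center, ball2_center, ball3_center, ball4_center in the frame of feeder below 0.075 m and y of ball2_center in the frame of feeder between 0.08 and 0.21 m and y of ball3_center in the frame of feeder between 0.08 and 0.21 m and y of ball4_center in the frame of feeder between 0.08 and 0.21 m and x of ball1_center in the frame of feeder between -0.06 and 0.06 m and x of ball2_center in the frame of feeder between -0.06 and 0.06 m and x of ball3_center in the frame of feeder between -0.06 and 0.06 m and x of ball4_center in the frame of feeder between -0.06 and 0.06 m), for 0.2 s.
At the end, for the whole second after the job is handed in: All four balls lie in the catch pan (centres inside the pan's walls, less than 75 mm above the table), slower than 50 mm/s, and the stick lies still in both forks of its rest: its centre within 22 mm of the rest's centre, 40 to 49 mm above the table, along the rest within 0.2 rad (either way round) (all of step 3 and linear speed of each of ball1, ball2, ball3, ball4 below 0.05 m/s and horizontal distance between stick_grip and rest below 0.022 m and z of stick_grip in the frame of rest between 0.04 and 0.049 m and angle between the x axis of stick_grip and the x axis of rest, either way round below 0.2 rad and linear speed of stick below 0.02 m/s); the robot touches nothing.
It fails at once if the gripper or the arm touches a ball ((contact force between the fingers and ball1 above 0.3 N or contact force between the fingers and ball2 above 0.3 N or contact force between the fingers and ball3 above 0.3 N or contact force between the fingers and ball4 above 0.3 N) or (contact force between the arm and ball1 above 0.3 N or contact force between the arm and ball2 above 0.3 N or contact force between the arm and ball3 above 0.3 N or contact force between the arm and ball4 above 0.3 N)).
It fails at once if the stick presses a ball with more than 20 N (contact force between stick and ball1 above 20 N or contact force between stick and ball2 above 20 N or contact force between stick and ball3 above 20 N or contact force between stick and ball4 above 20 N).
It fails at once if the stick, gripper or arm presses on the bridge with more than 6 N (contact force between any of stick, the fingers, the arm and bridge above 6 N).
It fails at once if a bystander is moved by more than 20 mm (distance of any of tape_yellow, tape_white, specimen_pile, oil_bottle, ball_cup, screwdriver, gauge_block from where it was at the start of the episode above 0.02 m).
It also fails if it takes over 72 s, if anything falls off the work surface, if the arm or the gripper's body presses on something with over 40 N, if the wrist force passes 120 N, or if a joint passes its speed limit or range.

## Robot

A 6-joint arm with a two-finger parallel gripper is mounted at the origin on the work surface. World frame = base frame: x ahead of the robot, y to its left, z up, the work surface at z = 0. Lengths are in m, angles in degrees, forces in N, time in s.
With the tool pointing down it reaches from about 0.25 to 0.725 m from the base axis. Payload 9.7 kg.
Tool frame: the origin (TCP) lies between the finger pads; the fingertips stand 11 mm ahead of it and the grasp point (between the pads) lies 8 mm behind it; z points along the fingers, y is the direction in which the jaws open and shut (so a half turn about z gives the same grasp; the last joint's range is limited). The gripper opens to 85 mm and grips with 20 to 120 N. Pads are 22 mm wide; open, the fingers measure 114 mm over their backs; the gripper's body (76 mm by 85 mm) begins 54 mm behind the grasp point. The pads swing forward as they close: fully open they stand 13 mm farther back than shut.
Start: joints at [-68.984, 4.979, 10.078, 95.1, 0, 90], TCP at [0.197, -0.513, 0.208] pointing down, gripper open.
Joint ranges: [-179.16, 179.16], [-48.56, 103.87], [-65.8, 70.77], [-126.05, 130.52], [-82.76, 87.17], [-180, 180]. Speed limits (degrees/s): [127.2, 127.2, 147.25, 180, 180, 180].

## Interface

Orientations are given as [roll, pitch, yaw] about the fixed x, y, z axes, in that order (R = Rz(yaw) Ry(pitch) Rx(roll)).
In Python, from workcell import bot gives the robot as it stands.
- The arm moves only by the tool play_rows, never from a script. Its argument "targets" is a list of rows, each an object of numbers: "fingers": the gripper command: -1 is shut, 1 is fully open, values between are in proportion; "x", "y", "z": the shift along the tool's x, y, z in m; "wx", "wy", "wz": the turn, a rotation vector about the tool's x, y, z in degrees. In form: [{"fingers": .., "x": .., "y": .., "z": .., "wx": .., "wy": .., "wz": ..}, ...]. A call has 1 to 20 rows; each row is the pose to reach, as a shift and turn from the pose commanded when the call began, along the tool's axes at that moment; what a row does not reach only later rows make up. A row lasts 1/12 s, in which the tool goes at most 41.7 mm and 7.16 degrees, less where a joint would pass 70% of its speed; a pose out of reach is approached as far as the arm can. A call with a gripper value outside its range is refused whole. The fingers move at their own pace and stop on an object; "grip_force" is the grip in N (left out, the last holds). Time passes only in rows, so rows that repeat a pose let the fingers close. It gives the time, the measured TCP pose, the force and the opening at its end, in the units of the state.
- bot.get_obs(): the state, without advancing time (a new reading comes with each control period).
- bot.camera(name): name is "side" or "top" or "wrist"; returns (picture, depth): 420x560x3 uint8, blue, green, red; 420x560 float32, m along the optical axis (not along the pixel's ray), 0 where there is no reading.
- bot.get_calibration(name): a dict with "fx", "fy", "cx", "cy" (pixels), "distortion" ([k1, k2, p1, p2, k3] as OpenCV has them; the pictures are not rectified), "camera_from_world" (4x4, takes a point from world to camera coordinates). Camera axes: x right, y down, z forward; pixel columns grow to the right and rows downward; lengths in m; the calibration is good to about 2 mm. A picture is of the moment at which its call begins: read the wrist's pose just before it. get_calibration takes no time and is no camera call; for the wrist camera it gives the pose at the moment of the call.
- bot.job_done(): hands the job in, once; it reports no verdict.
Trained networks look in the newest picture that a camera, given by its name, has taken for a name from the list of things; names that differ only in an ending like _2 or _b are one class to them, and where a whole thing is asked for, a point or a joint stands for the part that bears it (a point fixed in the world has none). Each returns a list of dicts, best first, with "confidence" (0 to 1); they miss things now and then, are a little off and sometimes report something else, mostly with a low value. They report only what shows in the picture. A call takes as long as a camera call.
- bot.look_for(query, camera): "extent" ([left, top, right, bottom] in pixels, round what is visible of it).
- bot.outline_of(query, camera): "region" (420x560 bool, what is visible of it) and "extent" ([left, top, right, bottom] in pixels, round what is visible of it).
- bot.place_of(query, camera): "point" ([row, column] in pixels: a listed point, or the origin of a listed thing).
The state is a dict: "time": time; "q": joint angles; "qd": joint speeds; "joint_efforts": joint torques, N m; "ee_pos": TCP position; "tcp_rot": TCP orientation; "wrist_force": force on the tool from outside, world axes, zero at the start; "torque": the same for the moment, N m; "opening": finger opening in m.
Only numpy, scipy, OpenCV 4.12 (cv2) and the standard library are available. Lean on these libraries where they do the work, as an engineer would, in place of code of your own. Each camera call takes 0.05 s, during which the arm holds its last target.

## Working session

There is one attempt and no reset: what is moved stays moved. The work goes in short steps, Python scripts to look and compute and a tool call to move; the robot and the scene stay as the last step left them, time stands still between calls to the robot, and variables do not carry over. Pictures are saved under pics/ and viewed, and the job is handed in when it is done.

Besides the shell and the picture viewer there is one more tool, called in YAML: its name, and indented under it one key for each argument. play_rows: Moves the arm, as the interface text tells. Its arguments: {"type":"object","properties":{"targets":{"type":"array","items":{"type":"object","properties":{"fingers":{"type":"number"},"x":{"type":"number"},"y":{"type":"number"},"z":{"type":"number"},"wx":{"type":"number"},"wy":{"type":"number"},"wz":{"type":"number"}}}},"grip_force":{"type":"number"}},"required":["targets"]}

```bash
ls; mkdir -p pics
python3 - <<'E'
from workcell import bot
import cv2
o=bot.get_obs(); print(o)
for c in ["side","top","wrist"]:
    im,d=bot.camera(c); cv2.imwrite(f"pics/{c}0.png",im)
    k=bot.get_calibration(c); print(c,k)
E
```

```text
pics
{'time': 0.0, 'q': array([-6.89827402e+01,  5.01081143e+00,  1.00328560e+01,  9.50993119e+01,
        4.44768868e-05,  8.99995003e+01]), 'qd': array([-0.02697951, -0.09262454, -0.03501139,  0.0607866 , -0.07388877,
        0.05748516]), 'joint_efforts': array([ 9.55036558e-04, -5.20384741e+01,  4.64808083e+01,  1.62505038e-02,
        1.43332250e-05, -1.57939445e-05]), 'ee_pos': array([ 0.19716082, -0.51315872,  0.20737155]), 'tcp_rot': array([-1.79922733e+02, -4.51507218e-05,  2.10177594e+01]), 'wrist_force': array([ 0.47704088, -1.07513946,  0.51644804]), 'torque': array([-0.03305908, -0.00222812,  0.0518696 ]), 'opening': 0.08552490889642292}
side {'fx': 417.9937614496656, 'fy': 417.9937614496656, 'cx': 280.359404491137, 'cy': 208.78616343790438, 'distortion': array([-0.01516392,  0.        ,  0.        ,  0.        ,  0.        ]), 'camera_from_world': array([[ 0.98879918, -0.14906653,  0.0074398 , -0.57583819],
       [-0.08007441, -0.57190172, -0.81640462,  0.07834459],
       [ 0.12595344,  0.80666448, -0.57743237,  1.15560325],
       [ 0.        ,  0.        ,  0.      
[... 243 characters left out ...]
[-0.01435082, -0.99989363,  0.00260444, -0.08032215],
       [-0.99675883,  0.01409953, -0.07920246,  0.54938646],
       [ 0.07915732, -0.00373262, -0.99685515,  1.28957169],
       [ 0.        ,  0.        ,  0.        ,  1.        ]])}
wrist {'fx': 343.1833661435318, 'fy': 343.1833661435318, 'cx': 276.718850605624, 'cy': 202.90312350353292, 'distortion': array([-0.02587827,  0.        ,  0.        ,  0.        ,  0.        ]), 'camera_from_world': array([[ 0.35971285, -0.9330595 , -0.00257556, -0.54904977],
       [-0.8859119 , -0.3424003 ,  0.31292514, -0.04128828],
       [-0.29285964, -0.11028147, -0.9497743 ,  0.38081784],
       [ 0.        ,  0.        ,  0.        ,  1.        ]])}
```

View pics/side0.png

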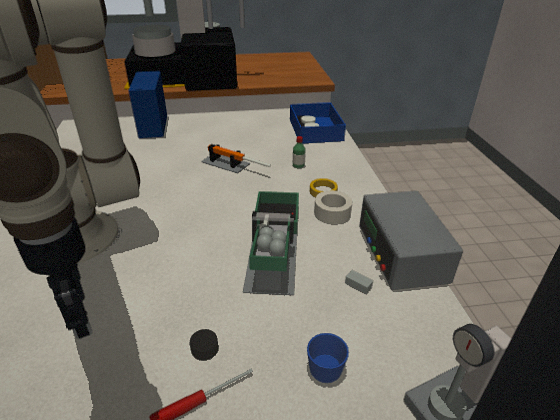

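View pics/top0.png

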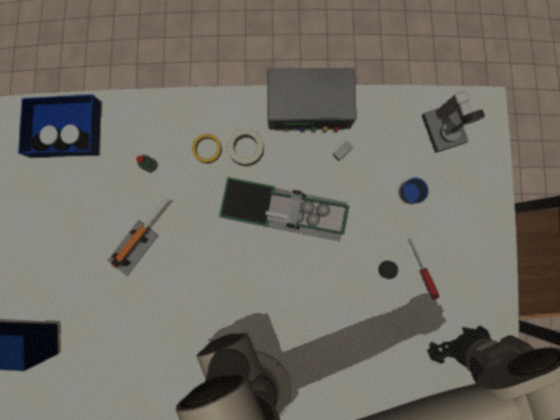

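View pics/wrist0.png

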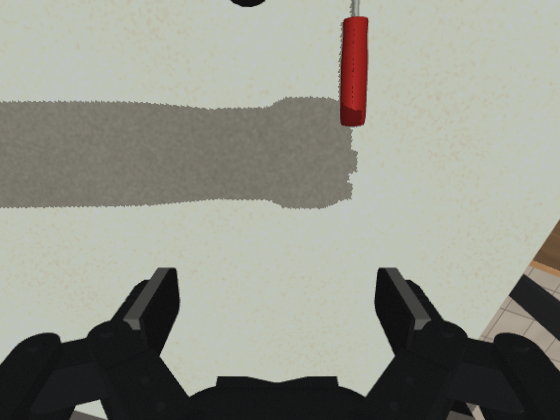

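```bash
cat > h.py <<'E'
from workcell import bot
import numpy as np, cv2
def K(k): return np.array([[k['fx'],0,k['cx']],[0,k['fy'],k['cy']],[0,0,1]])
def ray(k,rc):
    u=cv2.undistortPoints(np.array([[[rc[1],rc[0]]]],float),K(k),k['distortion'])[0,0]
    T=k['camera_from_world']; R=T[:3,:3]; c=-R.T@T[:3,3]
    d=R.T@np.array([u[0],u[1],1.]); return c,d
def at_z(k,rc,z):
    c,d=ray(k,rc); return c+d*(z-c[2])/d[2]
def proj(k,P):
    T=k['camera_from_world']; P=np.atleast_2d(P)
    r,_=cv2.Rodrigues(T[:3,:3]); p,_=cv2.projectPoints(P.astype(float),r,T[:3,3],K(k),k['distortion']); return p[:,0]
def tri(obs):
    A=np.zeros((3,3));b=np.zeros(3)
    for k,rc in obs:
        c,d=ray(k,rc); d=d/np.linalg.norm(d); M=np.eye(3)-np.outer(d,d); A+=M;b+=M@c
    x=np.linalg.solve(A,b); 
    res=[np.linalg.norm((np.eye(3)-np.outer(d/np.linalg.norm(d),d/np.linalg.norm(d)))@(x-c)) for c,d in [ray(*o) for o in obs]]
    return x,max(res)
E
python3 - <<'E'
from h import *
ks={c:bot.get_calibration(c) for c in ["top","side"]}
for c in ks: bot.camera(c)
for q in ["feeder","shoulder","outlet","pan","bridge","stick_grip","stick_tip","rest","ball1_center","ball2_center","ball3_center","ball4_center"]:
    ob=[];s=q
    for c in ks:
        r=bot.place_of(q,c)
        s+=f" | {c} "+" ".join(f"{np.round(x['point'],1)}:{x['confidence']:.2f}" for x in r[:4])
        if r: ob.append((ks[c],r[0]['point']))
    if len(ob)==2: s+=" => %s %.4f"%((np.round(tri(ob)[0],4)),tri(ob)[1])
    print(s)
print(bot.get_obs()['time'])
E
```

```text
feeder | top [207.3 291.6]:0.68 | side [249.7 271.4]:0.72 => [ 0.5469 -0.1309  0.0012] 0.0084
shoulder | top [217.3 290.3]:0.58 | side [240.  263.6]:0.74 [240.4 262.3]:0.38 => [ 0.5206 -0.1257  0.0325] 0.0020
outlet | top [206.5 291.6]:0.93 [198.6 167.1]:0.58 [219.6 311.7]:0.51 | side [238.5 276.6]:0.89 => [ 0.5536 -0.13    0.0372] 0.0011
pan | top [201.1 245.8]:0.95 | side [216.2 275.7]:0.55 [247.8 271.2]:0.39 => [0.5729 0.0094 0.0069] 0.0030
bridge | top [209.8 293. ]:0.90 | side 
stick_grip | top [248.3 128.2]:0.73 | side [155.2 228.8]:0.86 => [0.4432 0.3676 0.0289] 0.0081
stick_tip | top [198.7 166.3]:0.75 [245.8 130. ]:0.48 | side [168.4 268.7]:0.60 => [0.5822 0.2498 0.0313] 0.0022
rest | top [247.4 134.3]:0.56 | side [160.2 228. ]:0.57 => [0.4423 0.3526 0.017 ] 0.0047
ball1_center | top [221.5 298.7]:0.53 [191.4 408.8]:0.33 | side [234.5 263.3]:0.41 => [ 0.5117 -0.1492  0.07  ] 0.0039
ball2_center | top [268.1 384.5]:0.73 [208.5 307.1]:0.71 | side [239.4 275.4]:0.45 [165.2 267.3]:0.20 => [ 0.4463 -0.3654  0.2407] 0.0690
ball3_center | top [219.5 313.3]:0.60 | side [241.2 263.5]:0.72 => [ 0.5119 -0.1905  0.0825] 0.0004
ball4_center | top [265.  421.4]:0.58 [207.6 323.8]:0.46 | side [248.2 277.5]:0.76 => [ 0.4465 -0.4449  0.285 ] 0.0612
1.45
```

Run:
```python
import cv2
a=cv2.imread('pics/top0.png'); cv2.imwrite('pics/top0z.png',cv2.resize(a[160:260,200:360],None,fx=5,fy=5,interpolation=cv2.INTER_CUBIC))
cv2.imwrite('pics/top0r.png',cv2.resize(a[180:290,90:190],None,fx=5,fy=5,interpolation=cv2.INTER_CUBIC))
a=cv2.imread('pics/side0.png'); cv2.imwrite('pics/side0z.png',cv2.resize(a[180:300,210:330],None,fx=5,fy=5,interpolation=cv2.INTER_CUBIC))
```

```text
(no output)
```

View pics/top0z.png

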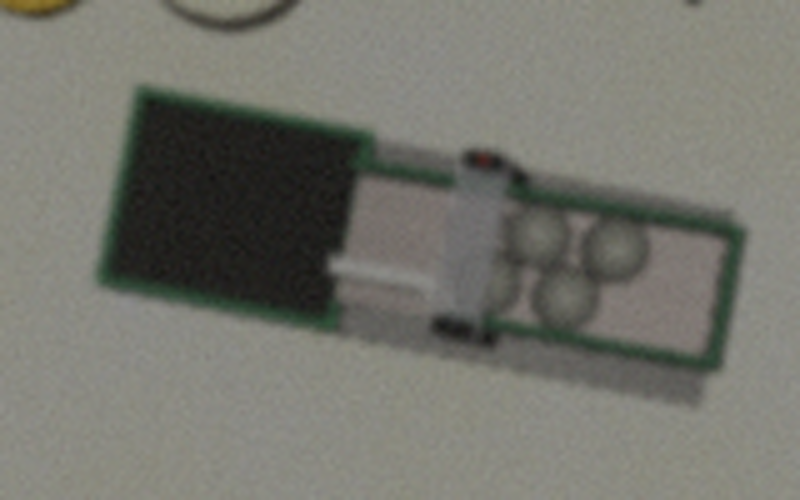

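View pics/top0r.png

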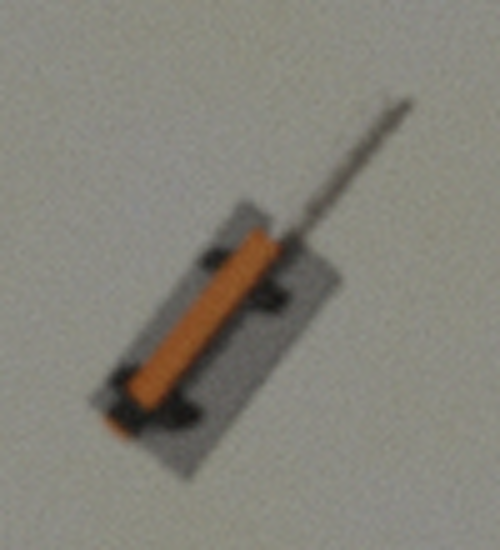

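View pics/side0z.png

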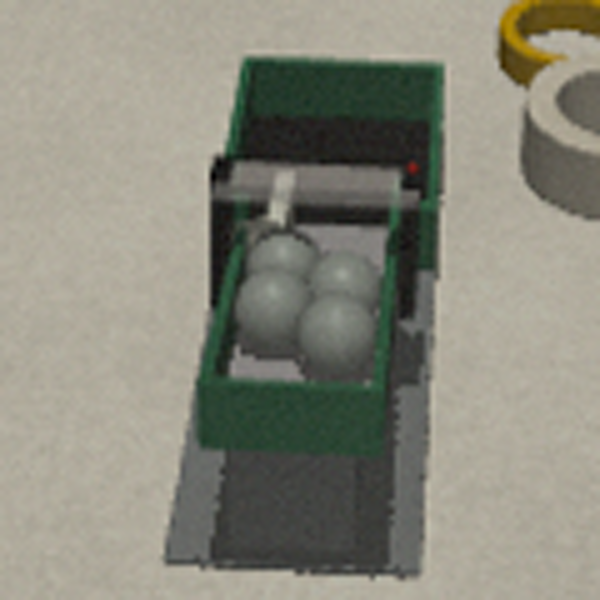

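```bash
cat >> h.py <<'E'
from scipy.spatial.transform import Rotation as Ro
def toolT(o=None):
    o=o or bot.get_obs(); T=np.eye(4); T[:3,:3]=Ro.from_euler('xyz',o['tcp_rot'],degrees=True).as_matrix(); T[:3,3]=o['ee_pos']; return T
def rel(Tt,o=None):
    "shift/turn in tool axes from current measured pose to target pose"
    T=toolT(o); d=T[:3,:3].T@(Tt[:3,3]-T[:3,3]); w=Ro.from_matrix(T[:3,:3].T@Tt[:3,:3]).as_rotvec(degrees=True); return d,w
def pose(p,yaw,pitch=0,roll=180):
    T=np.eye(4);T[:3,:3]=Ro.from_euler('xyz',[roll,pitch,yaw],degrees=True).as_matrix();T[:3,3]=p;return T
E
python3 - <<'E'
from h import *
k=bot.get_calibration('wrist'); C=np.linalg.inv(k['camera_from_world']); T=toolT()
print(np.round(np.linalg.inv(T)@C,4))
# survey pose: 
for yaw in (-99,81):
  print(yaw,rel(pose([0.50,-0.09,0.36],yaw)))
E
```

```text
[[ 0.0012 -0.9498 -0.3129  0.0806]
 [ 1.      0.0016 -0.0011 -0.    ]
 [ 0.0016 -0.3129  0.9498 -0.1656]
 [ 0.      0.      0.      1.    ]]
-99 (array([ 0.43445366, -0.28665656, -0.15189416]), array([-1.26037270e-03, -6.94875599e-04,  1.20016232e+02]))
81 (array([ 0.43445366, -0.28665656, -0.15189416]), array([ 6.01732579e-04, -1.09142890e-03, -5.99837677e+01]))
```

play_rows:
  targets:
    - {"fingers": 1,"x": 0.03,"y": -0.014,"z": -0.03,"wz": 7}
    - {"fingers": 1,"x": 0.06,"y": -0.028,"z": -0.06,"wz": 14}
    - {"fingers": 1,"x": 0.09,"y": -0.042,"z": -0.06,"wz": 21}
    - {"fingers": 1,"x": 0.12,"y": -0.056,"z": -0.06,"wz": 28}
    - {"fingers": 1,"x": 0.15,"y": -0.07,"z": -0.06,"wz": 35}
    - {"fingers": 1,"x": 0.18,"y": -0.084,"z": -0.06,"wz": 42}
    - {"fingers": 1,"x": 0.21,"y": -0.098,"z": -0.06,"wz": 49}
    - {"fingers": 1,"x": 0.24,"y": -0.112,"z": -0.06,"wz": 56}
    - {"fingers": 1,"x": 0.27,"y": -0.126,"z": -0.06,"wz": 63}
    - {"fingers": 1,"x": 0.3,"y": -0.14,"z": -0.06,"wz": 70}
    - {"fingers": 1,"x": 0.33,"y": -0.154,"z": -0.06,"wz": 77}
    - {"fingers": 1,"x": 0.36,"y": -0.168,"z": -0.06,"wz": 84}
    - {"fingers": 1,"x": 0.39,"y": -0.182,"z": -0.06,"wz": 91}
    - {"fingers": 1,"x": 0.41,"y": -0.19,"z": -0.06,"wz": 98}
    - {"fingers": 1,"x": 0.434,"y": -0.2,"z": -0.06,"wz": 105}
    - {"fingers": 1,"x": 0.434,"y": -0.2,"z": -0.06,"wz": 112}
    - {"fingers": 1,"x": 0.434,"y": -0.2,"z": -0.06,"wz": 120}
    - {"fingers": 1,"x": 0.434,"y": -0.2,"z": -0.06,"wz": 120}
    - {"fingers": 1,"x": 0.434,"y": -0.2,"z": -0.06,"wz": 120}

```text
$.targets[0]: bad value
```

Run:
```python
from h import *
o=bot.get_obs(); print(o['time'],o['q'].round(1),o['ee_pos'],o['tcp_rot'],o['qd'].round(1))
k=bot.get_calibration('wrist'); im,d=bot.camera('wrist'); cv2.imwrite('pics/w1.png',im); np.save('w1d.npy',d); np.savez('w1k.npz',**k)
for q in ["feeder","shoulder","outlet","pan","bridge","ball1_center","ball2_center","ball3_center","ball4_center"]:
    r=bot.place_of(q,'wrist')
    print(q,[(np.round(x['point'],1),round(x['confidence'],2)) for x in r[:5]])
```

```text
1.45 [-69.    5.   10.1  95.1   0.   90. ] [ 0.19725396 -0.51339582  0.2080967 ] [-1.79999977e+02 -1.18994386e-03  2.10162323e+01] [ 0.1  0.1  0.1 -0.1  0.   0. ]
feeder []
shoulder []
outlet []
pan []
bridge []
ball1_center []
ball2_center []
ball3_center []
ball4_center []
```

View pics/w1.png

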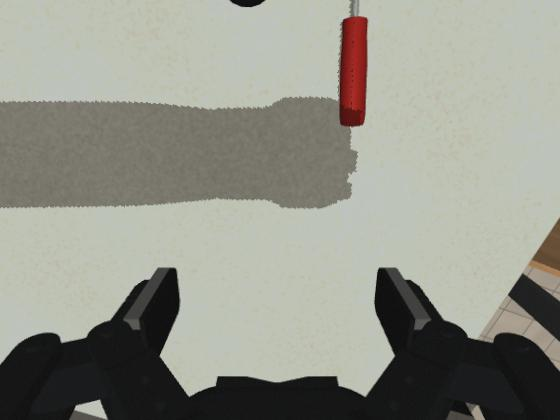

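The move was refused because rows need every field, so the picture is unchanged. I'll resend it in full.

play_rows:
  targets:
    - {"fingers": 1,"x": 0.03,"y": -0.014,"z": -0.03,"wx": 0,"wy": 0,"wz": 7}
    - {"fingers": 1,"x": 0.06,"y": -0.028,"z": -0.06,"wx": 0,"wy": 0,"wz": 14}
    - {"fingers": 1,"x": 0.09,"y": -0.042,"z": -0.06,"wx": 0,"wy": 0,"wz": 21}
    - {"fingers": 1,"x": 0.12,"y": -0.056,"z": -0.06,"wx": 0,"wy": 0,"wz": 28}
    - {"fingers": 1,"x": 0.15,"y": -0.07,"z": -0.06,"wx": 0,"wy": 0,"wz": 35}
    - {"fingers": 1,"x": 0.18,"y": -0.084,"z": -0.06,"wx": 0,"wy": 0,"wz": 42}
    - {"fingers": 1,"x": 0.21,"y": -0.098,"z": -0.06,"wx": 0,"wy": 0,"wz": 49}
    - {"fingers": 1,"x": 0.24,"y": -0.112,"z": -0.06,"wx": 0,"wy": 0,"wz": 56}
    - {"fingers": 1,"x": 0.27,"y": -0.126,"z": -0.06,"wx": 0,"wy": 0,"wz": 63}
    - {"fingers": 1,"x": 0.3,"y": -0.14,"z": -0.06,"wx": 0,"wy": 0,"wz": 70}
    - {"fingers": 1,"x": 0.33,"y": -0.154,"z": -0.06,"wx": 0,"wy": 0,"wz": 77}
    - {"fingers": 1,"x": 0.36,"y": -0.168,"z": -0.06,"wx": 0,"wy": 0,"wz": 84}
    - {"fingers": 1,"x": 0.39,"y": -0.182,"z": -0.06,"wx": 0,"wy": 0,"wz": 91}
    - {"fingers": 1,"x": 0.41,"y": -0.19,"z": -0.06,"wx": 0,"wy": 0,"wz": 98}
    - {"fingers": 1,"x": 0.434,"y": -0.2,"z": -0.06,"wx": 0,"wy": 0,"wz": 105}
    - {"fingers": 1,"x": 0.434,"y": -0.2,"z": -0.06,"wx": 0,"wy": 0,"wz": 112}
    - {"fingers": 1,"x": 0.434,"y": -0.2,"z": -0.06,"wx": 0,"wy": 0,"wz": 120}
    - {"fingers": 1,"x": 0.434,"y": -0.2,"z": -0.06,"wx": 0,"wy": 0,"wz": 120}
    - {"fingers": 1,"x": 0.434,"y": -0.2,"z": -0.06,"wx": 0,"wy": 0,"wz": 120}

```text
time: 3.53
ee_pos: [0.2426, -0.3678, 0.2693]
tcp_rot: [-168.5, 2.3, -64.6]
wrist_force: [-0.4, -0.3, 0.1]
opening: 0.0854
```

```bash
cat > look.py <<'E'
from h import *
import sys
n=sys.argv[1]
o=bot.get_obs(); print(o['time'],o['q'].round(1),o['ee_pos'].round(4),o['tcp_rot'].round(2),o['qd'].round(1))
k=bot.get_calibration('wrist'); im,d=bot.camera('wrist'); cv2.imwrite(f'pics/{n}.png',im); np.save(f'{n}d.npy',d); np.savez(f'{n}k.npz',**k)
for q in sys.argv[2:]:
    r=bot.place_of(q,'wrist')
    print(q,[(np.round(x['point'],1),round(x['confidence'],2)) for x in r[:5]])
E
python3 look.py w1 feeder shoulder outlet pan bridge ball1_center
```

```text
3.5333 [-64.6  -6.4   4.9 103.7  11.5 179.9] [ 0.2426 -0.3678  0.2693] [-168.48    2.31  -64.56] [-31.5 -15.6 -14.6   3.9   6.4  -0.1]
feeder [(array([195.6,  75. ]), 0.57)]
shoulder [(array([213.6,  64.7]), 0.63), (array([185.1,  61.3]), 0.49)]
outlet [(array([202.4,  50.3]), 0.71)]
pan [(array([260.7,  41. ]), 0.9)]
bridge [(array([259.1,  44. ]), 0.51)]
ball1_center [(array([208.4,  52.9]), 0.6)]
```

View pics/w1.png

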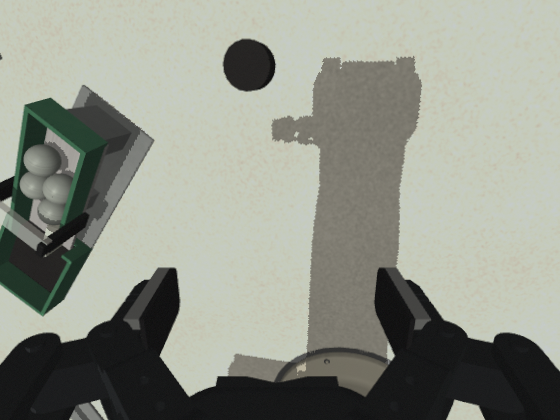

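Run:
```python
from h import *
o=bot.get_obs(); print(o['time'],o['ee_pos'],o['tcp_rot'])
d,w=rel(pose([0.55,-0.08,0.28],70)); print(d,w,np.linalg.norm(w))
```

```text
3.8833 [ 0.24404878 -0.36753561  0.2693476 ] [-168.52502404    2.28755033  -64.34497791]
[-0.12705167 -0.39338899  0.07415743] [  -8.33551148  -12.32706329 -134.00070776] 134.82442998760578
```

play_rows:
  targets:
    - {"fingers": 1,"x": -0.127,"y": -0.393,"z": 0.074,"wx": -8.3,"wy": -12.3,"wz": -134}
    - {"fingers": 1,"x": -0.127,"y": -0.393,"z": 0.074,"wx": -8.3,"wy": -12.3,"wz": -134}
    - {"fingers": 1,"x": -0.127,"y": -0.393,"z": 0.074,"wx": -8.3,"wy": -12.3,"wz": -134}
    - {"fingers": 1,"x": -0.127,"y": -0.393,"z": 0.074,"wx": -8.3,"wy": -12.3,"wz": -134}
    - {"fingers": 1,"x": -0.127,"y": -0.393,"z": 0.074,"wx": -8.3,"wy": -12.3,"wz": -134}
    - {"fingers": 1,"x": -0.127,"y": -0.393,"z": 0.074,"wx": -8.3,"wy": -12.3,"wz": -134}
    - {"fingers": 1,"x": -0.127,"y": -0.393,"z": 0.074,"wx": -8.3,"wy": -12.3,"wz": -134}
    - {"fingers": 1,"x": -0.127,"y": -0.393,"z": 0.074,"wx": -8.3,"wy": -12.3,"wz": -134}
    - {"fingers": 1,"x": -0.127,"y": -0.393,"z": 0.074,"wx": -8.3,"wy": -12.3,"wz": -134}
    - {"fingers": 1,"x": -0.127,"y": -0.393,"z": 0.074,"wx": -8.3,"wy": -12.3,"wz": -134}
    - {"fingers": 1,"x": -0.127,"y": -0.393,"z": 0.074,"wx": -8.3,"wy": -12.3,"wz": -134}
    - {"fingers": 1,"x": -0.127,"y": -0.393,"z": 0.074,"wx": -8.3,"wy": -12.3,"wz": -134}
    - {"fingers": 1,"x": -0.127,"y": -0.393,"z": 0.074,"wx": -8.3,"wy": -12.3,"wz": -134}
    - {"fingers": 1,"x": -0.127,"y": -0.393,"z": 0.074,"wx": -8.3,"wy": -12.3,"wz": -134}
    - {"fingers": 1,"x": -0.127,"y": -0.393,"z": 0.074,"wx": -8.3,"wy": -12.3,"wz": -134}
    - {"fingers": 1,"x": -0.127,"y": -0.393,"z": 0.074,"wx": -8.3,"wy": -12.3,"wz": -134}
    - {"fingers": 1,"x": -0.127,"y": -0.393,"z": 0.074,"wx": -8.3,"wy": -12.3,"wz": -134}
    - {"fingers": 1,"x": -0.127,"y": -0.393,"z": 0.074,"wx": -8.3,"wy": -12.3,"wz": -134}
    - {"fingers": 1,"x": -0.127,"y": -0.393,"z": 0.074,"wx": -8.3,"wy": -12.3,"wz": -134}

```text
time: 5.47
ee_pos: [0.55, -0.0797, 0.2797]
tcp_rot: [-180.0, 0.0, 70.4]
wrist_force: [-0.6, 0.1, 0.2]
opening: 0.0854
```

```bash
python3 look.py w2 feeder shoulder outlet pan bridge ball1_center
```

```text
5.4667 [ -8.2   8.2  21.7 103.5  -0.  101.4] [ 0.55   -0.0797  0.2797] [-1.7999e+02  1.0000e-02  7.0400e+01] [  3.9  -3.1  -3.3  -3.   -7.2 -64.1]
feeder []
shoulder [(array([206.5, 270.2]), 0.73)]
outlet [(array([199.1, 289.8]), 0.78)]
pan [(array([ 82. , 271.5]), 0.67)]
bridge [(array([190.8, 283.6]), 0.67), (array([239.1, 299.6]), 0.65), (array([204.1, 267.8]), 0.22)]
ball1_center [(array([384.2, 237.9]), 0.57)]
```

View pics/w2.png

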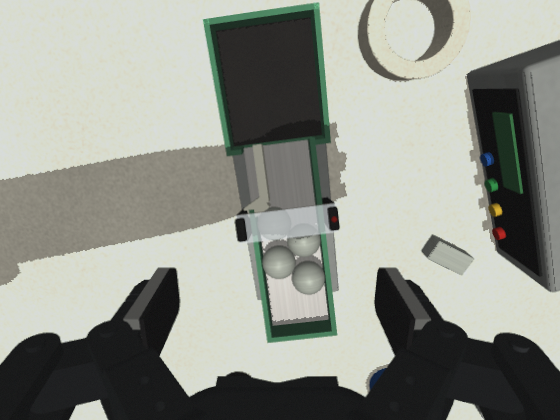

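Run:
```python
import cv2
a=cv2.imread('pics/w2.png'); cv2.imwrite('pics/w2a.png',cv2.resize(a[0:160,195:345],None,fx=5,fy=5,interpolation=cv2.INTER_CUBIC)[:, :])
b=cv2.resize(a[130:345,220:355],None,fx=4.4,fy=2.75,interpolation=cv2.INTER_CUBIC); 
b=cv2.resize(a[140:290,220:350],None,fx=4,fy=4,interpolation=cv2.INTER_CUBIC);cv2.imwrite('pics/w2b.png',b)
b=cv2.resize(a[200:345,235:345],None,fx=4,fy=4,interpolation=cv2.INTER_CUBIC);cv2.imwrite('pics/w2c.png',b)
b=cv2.resize(a[0:160,195:345],None,fx=3.7,fy=3.7,interpolation=cv2.INTER_CUBIC);cv2.imwrite('pics/w2a.png',b)
```

```text
(no output)
```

View pics/w2a.png

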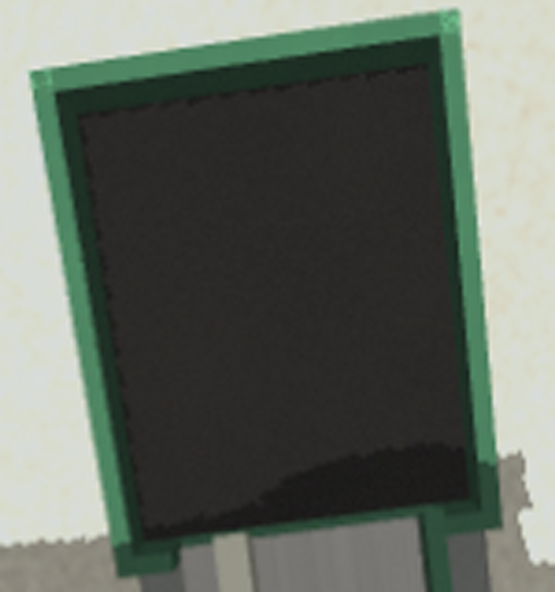

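View pics/w2b.png

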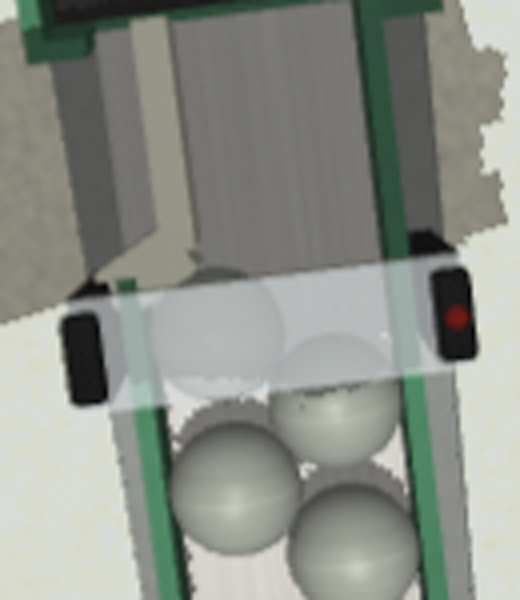

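View pics/w2c.png

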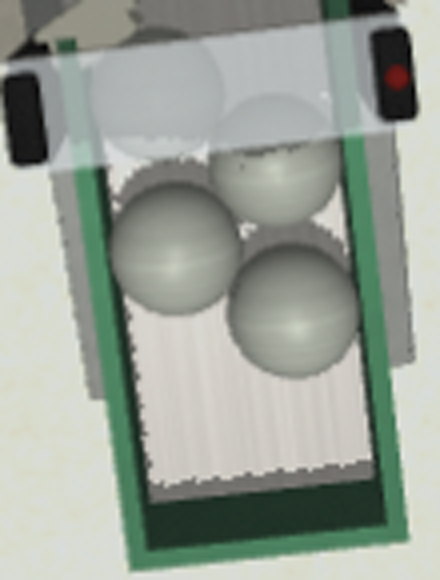

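```bash
cat > fit.py <<'E'
from h import *
from scipy.optimize import least_squares
k=dict(np.load('w2k.npz'))
M=np.array([[-55,206,48],[55,206,48],[-36,-152,77.3],[36,-152,77.3]])/1000
U=np.array([[209.9,24.9],[313.9,10.0],[273,325],[328.2,320]])
def W(p,X): 
    c,s=np.cos(p[2]),np.sin(p[2]); X=np.atleast_2d(X); return np.c_[p[0]+c*X[:,0]-s*X[:,1],p[1]+s*X[:,0]+c*X[:,1],X[:,2]]
f=lambda p:(proj(k,W(p,M))-U).ravel()
r=least_squares(f,[.547,-.131,-.16]); print(r.x,np.degrees(r.x[2]),f(r.x).round(1)); np.save('feeder.npy',r.x)
def sl(x,s,h): 
    a=.2094; return np.array([x,s*np.cos(a)+h*np.sin(a),45-s*np.sin(a)+h*np.cos(a)])/1000
im=cv2.imread('pics/w2.png'); im=cv2.resize(im,None,fx=2,fy=2,interpolation=cv2.INTER_CUBIC)
def dot(X,c,n=''):
    for u in proj(k,W(r.x,X)): cv2.circle(im,tuple(int(round(v)) for v in (u+.5)*2),2,c,-1)
for x,s in [(-16,-21.6),(16,-45.6)]:
    dot(sl(x,s,20),(0,0,255))
    u=proj(k,W(r.x,sl(x,s,20))); print(u)
for s in(-152,-120,-90): dot(sl(36,s,31),(255,0,0)); dot(sl(-36,s,31),(255,0,0))
for x in (-53,53):
    for s in(0,-30): dot(sl(x,s,68),(255,0,255))
dot(sl(-18,0,0),(0,255,255));dot(sl(9,0,0),(0,255,255))
dot(M,(0,255,0)); dot(np.array([[-55,72,48],[55,72,48],[36,71,30],[-18,71,30]])/1000,(0,255,0))
cv2.imwrite('pics/fit.png',im[0:690,330:760])
E
python3 fit.py
```

```text
[ 0.54298841 -0.13099041 -0.2117068 ] -12.129905851952703 [-0.2  0.1  0.3 -0.2 -0.4  0.6  0.3 -0.5]
[[274.26405672 224.36144264]]
[[303.66480856 241.01188677]]
```

View pics/fit.png

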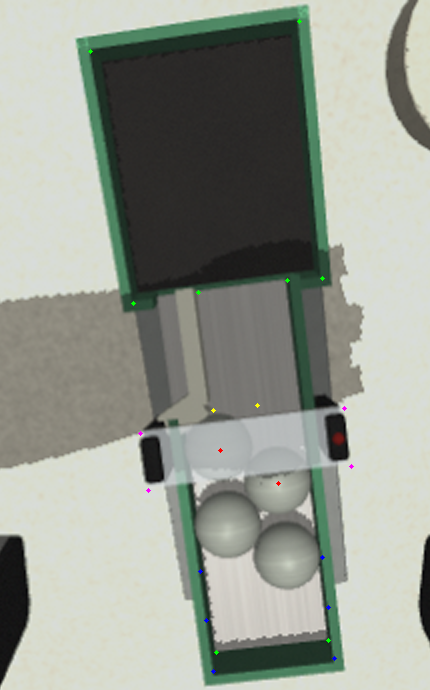

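play_rows:
  targets:
    - {"fingers": 1,"x": 0.376,"y": -0.254,"z": 0.03,"wx": 0,"wy": 0,"wz": -140}
    - {"fingers": 1,"x": 0.376,"y": -0.254,"z": 0.03,"wx": 0,"wy": 0,"wz": -140}
    - {"fingers": 1,"x": 0.376,"y": -0.254,"z": 0.03,"wx": 0,"wy": 0,"wz": -140}
    - {"fingers": 1,"x": 0.376,"y": -0.254,"z": 0.03,"wx": 0,"wy": 0,"wz": -140}
    - {"fingers": 1,"x": 0.376,"y": -0.254,"z": 0.03,"wx": 0,"wy": 0,"wz": -140}
    - {"fingers": 1,"x": 0.376,"y": -0.254,"z": 0.03,"wx": 0,"wy": 0,"wz": -140}
    - {"fingers": 1,"x": 0.376,"y": -0.254,"z": 0.03,"wx": 0,"wy": 0,"wz": -140}
    - {"fingers": 1,"x": 0.376,"y": -0.254,"z": 0.03,"wx": 0,"wy": 0,"wz": -140}
    - {"fingers": 1,"x": 0.376,"y": -0.254,"z": 0.03,"wx": 0,"wy": 0,"wz": -140}
    - {"fingers": 1,"x": 0.376,"y": -0.254,"z": 0.03,"wx": 0,"wy": 0,"wz": -140}
    - {"fingers": 1,"x": 0.376,"y": -0.254,"z": 0.03,"wx": 0,"wy": 0,"wz": -140}
    - {"fingers": 1,"x": 0.376,"y": -0.254,"z": 0.03,"wx": 0,"wy": 0,"wz": -140}
    - {"fingers": 1,"x": 0.376,"y": -0.254,"z": 0.03,"wx": 0,"wy": 0,"wz": -140}
    - {"fingers": 1,"x": 0.376,"y": -0.254,"z": 0.03,"wx": 0,"wy": 0,"wz": -140}
    - {"fingers": 1,"x": 0.376,"y": -0.254,"z": 0.03,"wx": 0,"wy": 0,"wz": -140}
    - {"fingers": 1,"x": 0.376,"y": -0.254,"z": 0.03,"wx": 0,"wy": 0,"wz": -140}
    - {"fingers": 1,"x": 0.376,"y": -0.254,"z": 0.03,"wx": 0,"wy": 0,"wz": -140}
    - {"fingers": 1,"x": 0.376,"y": -0.254,"z": 0.03,"wx": 0,"wy": 0,"wz": -140}
    - {"fingers": 1,"x": 0.376,"y": -0.254,"z": 0.03,"wx": 0,"wy": 0,"wz": -140}
    - {"fingers": 1,"x": 0.376,"y": -0.254,"z": 0.03,"wx": 0,"wy": 0,"wz": -140}

```text
time: 7.48
ee_pos: [0.4401, 0.3596, 0.2502]
tcp_rot: [180.0, 0.0, -149.8]
wrist_force: [0.5, 0.2, -0.6]
opening: 0.0856
```

play_rows:
  targets:
    - {"fingers": 1,"x": 0,"y": 0,"z": 0,"wx": 0,"wy": 0,"wz": -114}
    - {"fingers": 1,"x": 0,"y": 0,"z": 0,"wx": 0,"wy": 0,"wz": -114}
    - {"fingers": 1,"x": 0,"y": 0,"z": 0,"wx": 0,"wy": 0,"wz": -114}
    - {"fingers": 1,"x": 0,"y": 0,"z": 0,"wx": 0,"wy": 0,"wz": -114}
    - {"fingers": 1,"x": 0,"y": 0,"z": 0,"wx": 0,"wy": 0,"wz": -114}
    - {"fingers": 1,"x": 0,"y": 0,"z": 0,"wx": 0,"wy": 0,"wz": -114}
    - {"fingers": 1,"x": 0,"y": 0,"z": 0,"wx": 0,"wy": 0,"wz": -114}
    - {"fingers": 1,"x": 0,"y": 0,"z": 0,"wx": 0,"wy": 0,"wz": -114}
    - {"fingers": 1,"x": 0,"y": 0,"z": 0,"wx": 0,"wy": 0,"wz": -114}
    - {"fingers": 1,"x": 0,"y": 0,"z": 0,"wx": 0,"wy": 0,"wz": -114}
    - {"fingers": 1,"x": 0,"y": 0,"z": 0,"wx": 0,"wy": 0,"wz": -114}
    - {"fingers": 1,"x": 0,"y": 0,"z": 0,"wx": 0,"wy": 0,"wz": -114}
    - {"fingers": 1,"x": 0,"y": 0,"z": 0,"wx": 0,"wy": 0,"wz": -114}
    - {"fingers": 1,"x": 0,"y": 0,"z": 0,"wx": 0,"wy": 0,"wz": -114}
    - {"fingers": 1,"x": 0,"y": 0,"z": 0,"wx": 0,"wy": 0,"wz": -114}
    - {"fingers": 1,"x": 0,"y": 0,"z": 0,"wx": 0,"wy": 0,"wz": -114}
    - {"fingers": 1,"x": 0,"y": 0,"z": 0,"wx": 0,"wy": 0,"wz": -114}

```text
time: 8.9
ee_pos: [0.4401, 0.3596, 0.2503]
tcp_rot: [-180.0, 0.0, -35.9]
wrist_force: [0.8, -0.2, 0.8]
opening: 0.0854
```

```bash
python3 look.py w3 rest stick_grip stick_tip
```

```text
8.9 [  39.2    8.8   19.   100.2    0.  -104.9] [0.4401 0.3596 0.2503] [-1.7997e+02  1.0000e-02 -3.5880e+01] [-0.1  0.1 -0.1  0.  -0.1 12.3]
rest []
stick_grip [(array([170.5, 273.7]), 0.72)]
stick_tip []
```

View pics/w3.png

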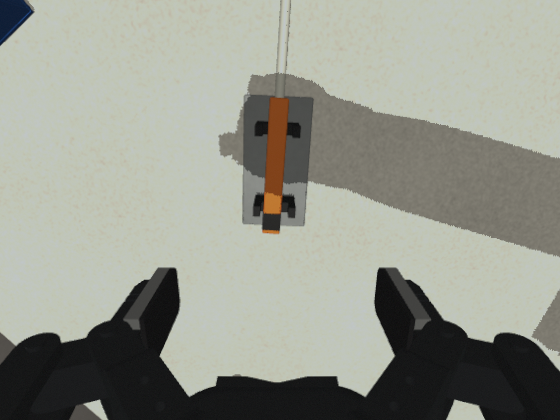

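Run:
```python
import cv2
a=cv2.imread('pics/w3.png'); cv2.imwrite('pics/w3a.png',cv2.resize(a[85:240,220:330],None,fx=5,fy=5,interpolation=cv2.INTER_CUBIC)[:600]); cv2.imwrite('pics/w3b.png',cv2.resize(a[170:245,220:330],None,fx=6,fy=6,interpolation=cv2.INTER_CUBIC))
```

```text
(no output)
```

View pics/w3a.png

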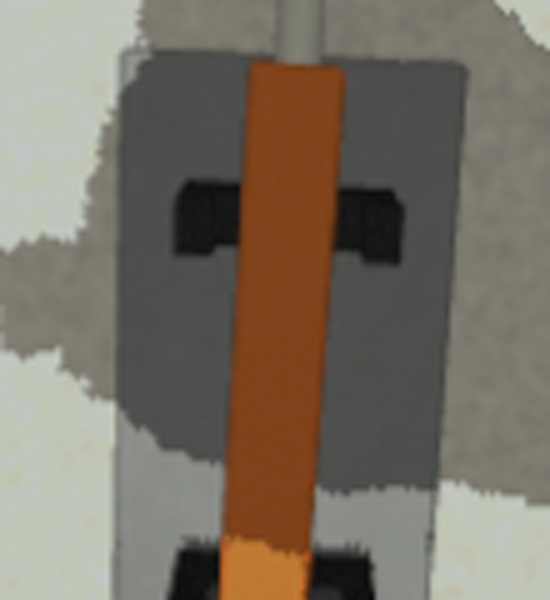

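View pics/w3b.png

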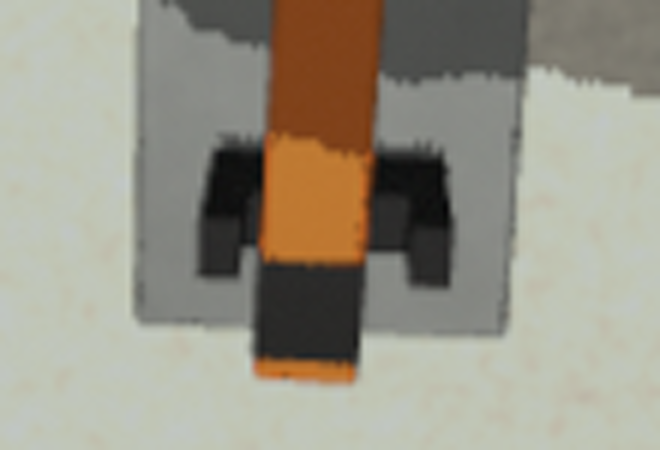

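Run:
```python
from h import *
k=dict(np.load('w3k.npz'))
P=[at_z(k,rc,0.054) for rc in [(98,269.6),(99,288.8),(233,262.5),(233.5,279.2)]]
f=(P[0]+P[1])/2;b=(P[2]+P[3])/2
print(np.round(P,4)); print('len',np.linalg.norm(f-b),'w',np.linalg.norm(P[0]-P[1]),np.linalg.norm(P[2]-P[3]),'c',(f+b)/2,'ang',np.degrees(np.arctan2(*(f-b)[1::-1])))
B=[at_z(k,rc,0.01) for rc in [(85+50/5,220+122/5),(85+66/5,220+467/5),(170+320/6,220+140/6),(170+333/6,220+505/6)]]
print(np.round(B,4), np.mean(B,0), 'axis',np.degrees(np.arctan2(*((B[0]+B[1]-B[2]-B[3])[1::-1]))))
# forks outer cheek tops z=.052
F=[at_z(k,(85+y/5,220+x/5),0.052) for x,y in [(180,183),(398,192)]]+[at_z(k,(170+y/6,220+x/6),0.052) for x,y in [(217,150),(440,158)]]
print(np.round(F,4),np.mean(F,0))
d=np.load('w3d.npy'); print(d[120,278],d[160,275])
for rc in [(120,278),(160,275)]:
    c,dd=ray(k,rc); print(c+dd*d[rc])
c=(f+b)/2
# rest estimate
print(rel(pose([c[0],c[1],0.10],-35.88)))
```

```text
[[0.5033 0.3235 0.054 ]
 [0.4911 0.3084 0.054 ]
 [0.3886 0.4175 0.054 ]
 [0.3769 0.4024 0.054 ]]
len 0.14812780414127652 w 0.019447665552546588 0.019124320831456376 c [0.4399628  0.36294368 0.054     ] ang -39.380357942116056
[[0.5224 0.3461 0.01  ]
 [0.4738 0.2847 0.01  ]
 [0.3993 0.4421 0.01  ]
 [0.3516 0.381  0.01  ]] [0.43678578 0.36346448 0.01      ] axis -38.111216996031885
[[0.4926 0.3489 0.052 ]
 [0.4646 0.3133 0.052 ]
 [0.4287 0.3966 0.052 ]
 [0.4034 0.364  0.052 ]] [0.44731321 0.35569044 0.052     ]
0.35328308 0.36592492
[0.48062695 0.32938783 0.0536986 ]
[0.4486794  0.35632461 0.05417934]
(array([-0.00200237, -0.00250271,  0.15036009]), array([-0.03806733,  0.00563093, -0.43337472]))
```

Run:
```python
from h import *
k=dict(np.load('w3k.npz')); d=np.load('w3d.npy')
for rc in [(150,255),(150,298),(110,300),(205,252),(215,300),(125,262),(128,292)]:
    c,dd=ray(k,rc); print(rc,(c+dd*d[rc]).round(4))
```

```text
(150, 255) [0.4651 0.3743 0.0068]
(150, 298) [0.4348 0.3327 0.0057]
(110, 300) [0.4716 0.3043 0.005 ]
(205, 252) [0.4116 0.4194 0.0059]
(215, 300) [0.3647 0.3781 0.0048]
(125, 262) [0.4859 0.3463 0.0482]
(128, 292) [0.4642 0.3227 0.0418]
```

play_rows:
  grip_force: 70
  targets:
    - {"fingers": 1,"x": -0.002,"y": -0.0025,"z": 0.04,"wx": 0,"wy": 0,"wz": 3.4}
    - {"fingers": 1,"x": -0.002,"y": -0.0025,"z": 0.08,"wx": 0,"wy": 0,"wz": 3.4}
    - {"fingers": 1,"x": -0.002,"y": -0.0025,"z": 0.11,"wx": 0,"wy": 0,"wz": 3.4}
    - {"fingers": 1,"x": -0.002,"y": -0.0025,"z": 0.135,"wx": 0,"wy": 0,"wz": 3.4}
    - {"fingers": 1,"x": -0.002,"y": -0.0025,"z": 0.15,"wx": 0,"wy": 0,"wz": 3.4}
    - {"fingers": 1,"x": -0.002,"y": -0.0025,"z": 0.15,"wx": 0,"wy": 0,"wz": 3.4}

```text
time: 9.6
ee_pos: [0.4384, 0.3617, 0.0964]
tcp_rot: [179.7, 0.1, -39.6]
wrist_force: [-0.3, -0.1, -0.7]
opening: 0.0854
```

```bash
python3 look.py w4
```

```text
9.6 [  39.5    7.    -0.    83.2    0.  -100.9] [0.4384 0.3617 0.0964] [ 1.7971e+02  7.0000e-02 -3.9630e+01] [-0.1 -1.   4.6  3.3 -0.  -0.5]
```

View pics/w4.png

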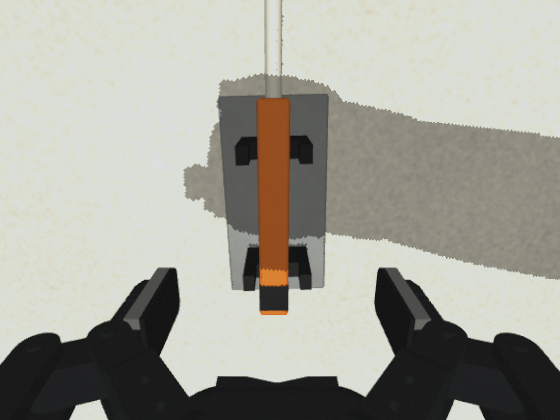

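play_rows:
  grip_force: 70
  targets:
    - {"fingers": 1,"x": 0.001,"y": -0.001,"z": 0.025,"wx": 0,"wy": 0,"wz": 0}
    - {"fingers": 1,"x": 0.001,"y": -0.001,"z": 0.045,"wx": 0,"wy": 0,"wz": 0}
    - {"fingers": 1,"x": 0.001,"y": -0.001,"z": 0.06,"wx": 0,"wy": 0,"wz": 0}
    - {"fingers": 1,"x": 0.001,"y": -0.001,"z": 0.062,"wx": 0,"wy": 0,"wz": 0}
    - {"fingers": 1,"x": 0.001,"y": -0.001,"z": 0.062,"wx": 0,"wy": 0,"wz": 0}
    - {"fingers": -1,"x": 0.001,"y": -0.001,"z": 0.062,"wx": 0,"wy": 0,"wz": 0}
    - {"fingers": -1,"x": 0.001,"y": -0.001,"z": 0.062,"wx": 0,"wy": 0,"wz": 0}
    - {"fingers": -1,"x": 0.001,"y": -0.001,"z": 0.062,"wx": 0,"wy": 0,"wz": 0}
    - {"fingers": -1,"x": 0.001,"y": -0.001,"z": 0.062,"wx": 0,"wy": 0,"wz": 0}
    - {"fingers": -1,"x": 0.001,"y": -0.001,"z": 0.062,"wx": 0,"wy": 0,"wz": 0}
    - {"fingers": -1,"x": 0.001,"y": -0.001,"z": 0.062,"wx": 0,"wy": 0,"wz": 0}
    - {"fingers": -1,"x": 0.001,"y": -0.001,"z": 0.062,"wx": 0,"wy": 0,"wz": 0}
    - {"fingers": -1,"x": 0.001,"y": -0.001,"z": 0.062,"wx": 0,"wy": 0,"wz": 0}

```text
time: 10.73
ee_pos: [0.4413, 0.3631, 0.0384]
tcp_rot: [-180.0, 0.0, -39.5]
wrist_force: [0.2, 0.2, -1.0]
opening: 0.0001
```

```bash
python3 look.py w5; python3 -c "
from h import *
o=bot.get_obs();print(o['opening'],o['wrist_force'],o['torque'])"
```

```text
10.7333 [  39.4    8.    -5.4   76.6    0.  -101.1] [0.4413 0.3631 0.0384] [-179.97    0.    -39.48] [ 0.1  0.  -0.1 -0.  -0.  -0.1]
0.00027340434468568894 [-0.21548383 -0.3776148  -0.49695759] [-0.02005211 -0.02641793  0.04425601]
```

View pics/w5.png

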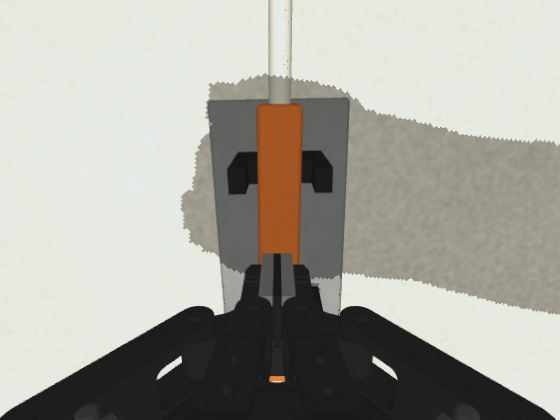

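```bash
python3 - <<'E'
from h import *
k=dict(np.load('w5k.npz')); d=np.load('w5d.npy'); T=toolT()
for n,p in [('tcp',[0,0,0]),('tip',[0,0,.011]),('grasp',[0,0,-.008])]:
    P=T[:3,:3]@np.array(p)+T[:3,3]; print(n,P,proj(k,P))
for rc in [(258,272),(258,285),(280,268),(150,280),(180,240),(180,320),(230,280),(310,278),(290,232),(379,277),(245,280)]:
    c,dd=ray(k,rc); P=c+dd*d[rc]; print(rc,P.round(4), (T[:3,:3].T@(P-T[:3,3])).round(4))
k=dict(np.load('w3k.npz'))
E
cat > side.py <<'E'
from h import *
import sys
n=sys.argv[1]; r0,r1,c0,c1,f=map(int,sys.argv[2:7]); cam=sys.argv[7] if len(sys.argv)>7 else 'side'
im,d=bot.camera(cam); np.save(f'{n}d.npy',d); cv2.imwrite(f'pics/{n}.png',cv2.resize(im[r0:r1,c0:c1],None,fx=f,fy=f,interpolation=cv2.INTER_CUBIC)); print(bot.get_obs()['time'])
E
python3 side.py s1 90 200 150 300 5
```

```text
tcp [0.4412757  0.36310504 0.03834295] [[277.2961844  248.55857978]]
tip [0.44127858 0.36311043 0.02734295] [[277.27710573 239.95379646]]
grasp [0.44127361 0.36310112 0.04634295] [[277.311472   255.45859979]]
(258, 272) [0.4512 0.3579 0.0703] [ 0.011  -0.0023 -0.032 ]
(258, 285) [0.448  0.3533 0.071 ] [ 0.0114  0.0033 -0.0327]
(280, 268) [0.4522 0.3587 0.0889] [ 0.0112 -0.0036 -0.0505]
(150, 280) [0.4831 0.3273 0.053 ] [ 0.055   0.0011 -0.0146]
(180, 240) [0.4839 0.3501 0.0523] [ 0.0412 -0.0171 -0.014 ]
(180, 320) [0.4603 0.322  0.0508] [ 0.0408  0.0196 -0.0124]
(230, 280) [0.4535 0.3514 0.0531] [ 0.0169  0.0012 -0.0147]
(310, 278) [0.445  0.3597 0.099 ] [ 0.005   0.0002 -0.0607]
(290, 232) [0.4249 0.4155 0.0064] [-0.0459 -0.03    0.032 ]
(379, 277) [0.3852 0.4094 0.0543] [-0.0727 -0.0001 -0.0159]
(245, 280) [0.4479 0.356  0.0544] [ 0.0097  0.0013 -0.0161]
10.8333
```

View pics/s1.png

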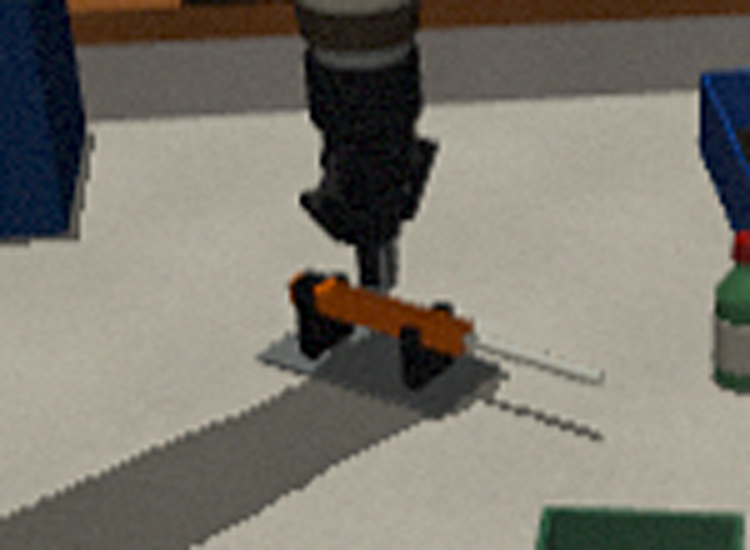

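Run:
```python
from h import *
for n in ['w1','w3','w4','w5']:
    k=dict(np.load(n+'k.npz')); d=np.load(n+'d.npy'); C=np.linalg.inv(k['camera_from_world'])
    X=np.array([[0.0012,-0.9498,-0.3129,0.0806],[1,0.0016,-0.0011,0],[0.0016,-0.3129,0.9498,-0.1656],[0,0,0,1]])
    uv=cv2.undistortPoints(np.stack(np.meshgrid(np.arange(560.),np.arange(420.)),-1).reshape(-1,1,2),K(k),k['distortion']).reshape(420,560,2)
    P=np.concatenate([uv,np.ones((420,560,1))],-1)*d[...,None]; P=P@X[:3,:3].T+X[:3,3]
    m=(d>0)&(np.abs(P[...,0])<.03)&(P[...,2]<(0.015 if n!='w5' else -0.02))&(P[...,2]>-.1)&(np.abs(P[...,1])<.08)
    m[:240]=0
    Q=P[m]; i=np.argsort(-Q[:,2])[:2000:150]; rc=np.argwhere(m)
    print(n,len(Q)); 
    for j in i: print(rc[j],Q[j].round(4))
```

```text
w1 25876
[283 376] [ 0.001   0.0431 -0.0351]
[267 164] [ 0.0106 -0.0471 -0.0387]
[272 380] [ 0.0094  0.0425 -0.0404]
[283 380] [ 0.005   0.0426 -0.0417]
[283 381] [ 0.0058  0.0426 -0.0429]
[281 142] [ 0.0072 -0.0547 -0.0442]
[273 392] [ 0.0117  0.0457 -0.0452]
[298 172] [ 0.0006 -0.0425 -0.0462]
[288 384] [ 0.0061  0.0425 -0.0472]
[286 415] [ 0.0076  0.0543 -0.0482]
[315 172] [-0.0054 -0.0423 -0.0491]
[280 157] [ 0.0112 -0.0462 -0.0501]
[303 386] [ 0.0017  0.0427 -0.0509]
[313 387] [-0.0023  0.0432 -0.0518]
w3 25896
[272 377] [ 0.0065  0.0429 -0.0353]
[268 379] [ 0.0103  0.0425 -0.0387]
[282 379] [ 0.0047  0.0426 -0.0403]
[271 381] [ 0.0107  0.0424 -0.0418]
[270 158] [ 0.0116 -0.048  -0.0431]
[278 383] [ 0.0088  0.0427 -0.0442]
[278 170] [ 0.0093 -0.0428 -0.0453]
[284 384] [ 0.0073  0.0427 -0.0463]
[307 382] [-0.0028  0.0426 -0.0472]
[312 172] [-0.0047 -0.0425 -0.0482]
[309 171] [-0.0027 -0.0424 -0.049 ]
[289 421] [ 0.0074  0.056  -0.05  ]
[285 166] [ 0.0096 -0.0426 -0.0509]
[316 385] [-0.0038  0.0426 -0.0517]
w4 25896
[274 377] [ 0.0056  0.043  -0.0354]
[275 175] [ 0.0068 -0.0428 -0
[... 251 characters left out ...]
0.0472]
[287 141] [ 0.0068 -0.0537 -0.0481]
[278 153] [ 0.0115 -0.048  -0.0491]
[288 167] [ 0.0077 -0.0427 -0.05  ]
[282 152] [ 0.0108 -0.0479 -0.0509]
[282 156] [ 0.0113 -0.046  -0.0517]
w5 28788
[253 274] [ 0.0108 -0.0014 -0.0258]
[265 257] [ 0.0073 -0.0088 -0.0307]
[268 297] [ 0.0072  0.0087 -0.0331]
[262 286] [ 0.0112  0.0038 -0.0352]
[271 302] [ 0.0081  0.0106 -0.0372]
[266 277] [ 0.0115  0.     -0.0392]
[278 304] [ 0.0071  0.0111 -0.0412]
[281 309] [ 0.0068  0.013  -0.0431]
[280 258] [ 0.0083 -0.0076 -0.0448]
[284 244] [ 0.0075 -0.0131 -0.0465]
[286 305] [ 0.0077  0.011  -0.0482]
[291 302] [ 0.0065  0.0097 -0.0499]
[283 289] [ 0.0109  0.0046 -0.0513]
[283 290] [ 0.0118  0.0049 -0.0527]
```

The fingers shut above the handle. Depth shows the real fingertips about 36 mm short of where the stated tool data puts them (tool z ≈ −25 mm when shut). I'll open, go down about 38 mm and grip again.

play_rows:
  grip_force: 70
  targets:
    - {"fingers": 1,"x": 0,"y": 0,"z": 0,"wx": 0,"wy": 0,"wz": 0}
    - {"fingers": 1,"x": 0,"y": 0,"z": 0,"wx": 0,"wy": 0,"wz": 0}
    - {"fingers": 1,"x": 0,"y": 0,"z": 0,"wx": 0,"wy": 0,"wz": 0}
    - {"fingers": 1,"x": 0,"y": 0,"z": 0,"wx": 0,"wy": 0,"wz": 0}
    - {"fingers": 1,"x": 0,"y": 0,"z": 0,"wx": 0,"wy": 0,"wz": 0}
    - {"fingers": 1,"x": 0,"y": 0,"z": 0.015,"wx": 0,"wy": 0,"wz": 0}
    - {"fingers": 1,"x": 0,"y": 0,"z": 0.03,"wx": 0,"wy": 0,"wz": 0}
    - {"fingers": 1,"x": 0,"y": 0,"z": 0.038,"wx": 0,"wy": 0,"wz": 0}
    - {"fingers": 1,"x": 0,"y": 0,"z": 0.038,"wx": 0,"wy": 0,"wz": 0}
    - {"fingers": -1,"x": 0,"y": 0,"z": 0.038,"wx": 0,"wy": 0,"wz": 0}
    - {"fingers": -1,"x": 0,"y": 0,"z": 0.038,"wx": 0,"wy": 0,"wz": 0}
    - {"fingers": -1,"x": 0,"y": 0,"z": 0.038,"wx": 0,"wy": 0,"wz": 0}
    - {"fingers": -1,"x": 0,"y": 0,"z": 0.038,"wx": 0,"wy": 0,"wz": 0}
    - {"fingers": -1,"x": 0,"y": 0,"z": 0.038,"wx": 0,"wy": 0,"wz": 0}
    - {"fingers": -1,"x": 0,"y": 0,"z": 0.038,"wx": 0,"wy": 0,"wz": 0}
    - {"fingers": -1,"x": 0,"y": 0,"z": 0.038,"wx": 0,"wy": 0,"wz": 0}

```text
time: 12.17
ee_pos: [0.4416, 0.3634, 0.001]
tcp_rot: [-179.9, -0.0, -39.5]
wrist_force: [0.1, 0.2, 4.6]
opening: 0.0187
```

```bash
python3 look.py w6; python3 -c "
from h import *
o=bot.get_obs();print(o['opening'],o['wrist_force'],o['torque'])"
```

```text
12.1667 [  39.4    9.    -8.5   72.4    0.  -101.1] [0.4416 0.3634 0.001 ] [-1.7991e+02 -1.0000e-02 -3.9480e+01] [ 0.  -0.1  0.  -0.1  0.1  0.1]
0.01918628664381301 [-1.02295999 -0.33267912  4.2908334 ] [-0.11187991  0.09959845  0.02540516]
```

View pics/w6.png

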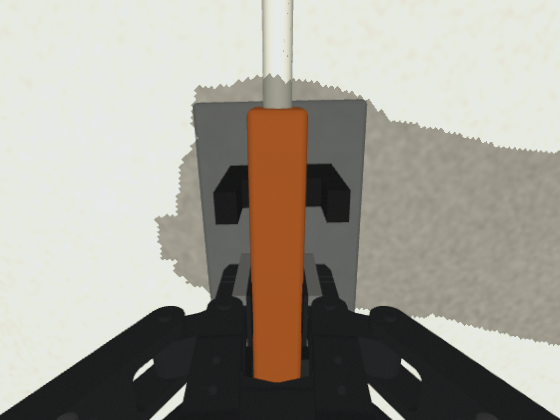

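```bash
cat >> h.py <<'E'
FX=np.load('feeder.npy') if __import__('os').path.exists('feeder.npy') else None
TIP=np.array([0.184,0,-0.043])
def sl(x,s,h):
    a=.2094; X=np.array([x,s*np.cos(a)+h*np.sin(a),45-s*np.sin(a)+h*np.cos(a)])/1000
    c,sn=np.cos(FX[2]),np.sin(FX[2]); return np.array([FX[0]+c*X[0]-sn*X[1],FX[1]+sn*X[0]+c*X[1],X[2]])
def inv_sl(P):
    c,sn=np.cos(FX[2]),np.sin(FX[2]); d=np.asarray(P)[:2]-FX[:2]; x=c*d[0]+sn*d[1]; y=-sn*d[0]+c*d[1]; z=P[2]-.045
    a=.2094; return np.array([x,y*np.cos(a)-z*np.sin(a),y*np.sin(a)+z*np.cos(a)])*1000
def tooltip(P,alpha=15,dyaw=0):
    "tool pose with stick tip at world P"
    T=pose([0,0,0],np.degrees(FX[2])-90+dyaw,alpha); T[:3,3]=P-T[:3,:3]@TIP; return T
E
python3 - <<'E'
from h import *
for a in (13,15,17):
  E=tooltip(sl(20,-15,22),a); ax=E[:3,0]
  pre=E.copy(); pre[:3,3]-=ax*0.13
  print(a,'E',E[:3,3],'pre',pre[:3,3],'tip pre',pre[:3,3]+pre[:3,:3]@TIP, inv_sl(pre[:3,3]+pre[:3,:3]@TIP))
  T0=toolT(); print('rel pre',*[v.round(4) for v in rel(pre)])
  F=tooltip(sl(20,-52,20),a); print('F',F[:3,3])
E
```

```text
13 E [0.60012509 0.03967163 0.0691306 ] pre [0.62674172 0.16351171 0.09837424] tip pre [ 0.58703639 -0.02122657  0.09888116] [ 20.         102.82218293  76.93571889]
rel pre [ 0.27    0.0364 -0.0974] [  7.0155 -11.6314  62.3754]
F [0.59243279 0.00388143 0.0748656 ]
15 E [0.60010462 0.03957639 0.07572542] pre [0.62649058 0.16234322 0.10937189] tip pre [ 0.58680572 -0.02229981  0.103284  ] [ 20.         100.8331799   81.01418842]
rel pre [ 0.2705  0.0374 -0.1084] [  8.1083 -13.427   62.2839]
F [0.59241232 0.00378619 0.08146041]
17 E [0.6000358  0.03925619 0.08231281] pre [0.62615894 0.16080021 0.12032113] tip pre [ 0.58654291 -0.02352262  0.10764585] [20.         98.70305198 85.02075825]
rel pre [ 0.2712  0.0388 -0.1193] [  9.2009 -15.2222  62.1791]
F [0.5923435  0.00346599 0.0880478 ]
```

play_rows:
  targets:
    - {"fingers": -1,"x": 0,"y": 0,"z": -0.02,"wx": 0,"wy": 0,"wz": 0}
    - {"fingers": -1,"x": 0,"y": 0,"z": -0.05,"wx": 0,"wy": 0,"wz": 0}
    - {"fingers": -1,"x": 0,"y": 0,"z": -0.08,"wx": 0,"wy": 0,"wz": 0}
    - {"fingers": -1,"x": 0,"y": 0,"z": -0.12,"wx": 0,"wy": 0,"wz": 0}
    - {"fingers": -1,"x": 0,"y": 0,"z": -0.16,"wx": 0,"wy": 0,"wz": 0}
    - {"fingers": -1,"x": 0,"y": 0,"z": -0.16,"wx": 0,"wy": 0,"wz": 0}

```text
time: 12.72
ee_pos: [0.4432, 0.3646, 0.1685]
tcp_rot: [-179.4, -0.1, -39.5]
wrist_force: [1.3, 0.7, -0.4]
opening: 0.0188
```

```bash
python3 look.py w7
python3 - <<'E'
from h import *
o=bot.get_obs(); print(o['opening'],o['ee_pos'],o['wrist_force'])
ks={c:bot.get_calibration(c) for c in ["top","side"]}
T=toolT(); P=T[:3,3]+T[:3,:3]@TIP; print('pred tip',P)
for c in ks:
    im,d=bot.camera(c); cv2.imwrite(f'pics/{c}7.png',im); print(c,proj(ks[c],P), [ (x['point'],x['confidence']) for x in bot.place_of('stick_tip',c)])
E
```

```text
12.7167 [  39.4    6.9    7.8   90.2    0.  -101.1] [0.4432 0.3646 0.1685] [-1.7938e+02 -1.1000e-01 -3.9480e+01] [ 0.   1.3 -6.4 -6.3  0.  -0. ]
0.019083753802756346 [0.44277695 0.36427727 0.16483998] [ 0.42312104  1.40575285 -2.52766857]
pred tip [0.58453508 0.247057   0.20807236]
top [[150.44244784 191.72441206]] [([206.2, 307.0], 0.73), ([193.7, 151.3], 0.71)]
side [[269.78249761 119.5152672 ]] [([121.0, 267.7], 0.77), ([232.9, 265.2], 0.24)]
```

View pics/w7.png

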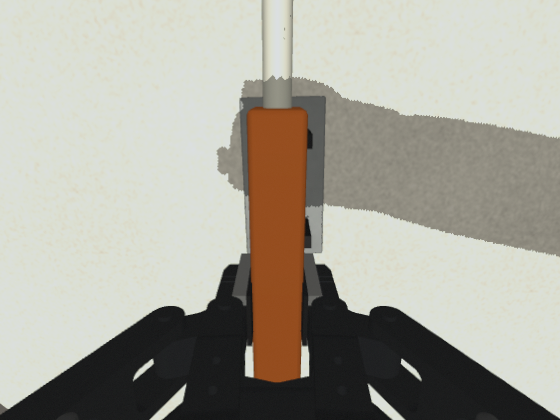

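View pics/side7.png

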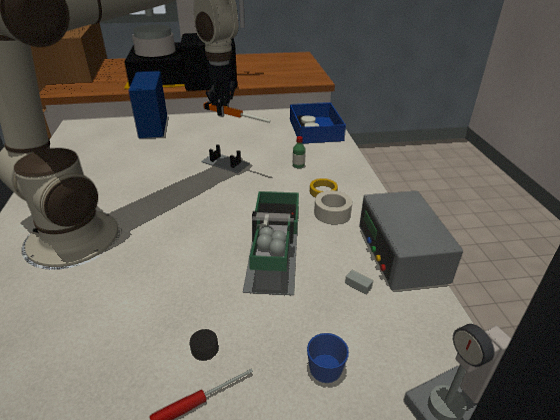

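Run:
```python
from h import *
ks={c:bot.get_calibration(c) for c in ["top","side"]}
r={c:bot.place_of('oil_bottle',c) for c in ks}
print(tri([(ks[c],r[c][0]['point']) for c in ks]))
o=bot.get_obs(); print(o['ee_pos'],o['tcp_rot'])
E0=tooltip(sl(20,-15,22),15); pre=E0.copy(); pre[:3,3]-=E0[:3,0]*.13
o2=dict(o); o2['ee_pos']=np.array([.4416,.3634,.160]); o2['tcp_rot']=np.array([180,0,-39.45])
print([v.round(4) for v in rel(pre,o2)])
```

```text
Traceback (most recent call last):
IndexError: list index out of range
```

Run:
```python
from h import *
o=bot.get_obs(); print(o['time'],o['ee_pos'],o['tcp_rot'])
E0=tooltip(sl(20,-15,22),15); pre=E0.copy(); pre[:3,3]-=E0[:3,0]*.13
o2=dict(o); o2['ee_pos']=np.array([.4416,.3634,.160]); o2['tcp_rot']=np.array([180,0,-39.45])
print([v.round(4) for v in rel(pre,o2)])
```

```text
13.0667 [0.44072172 0.36259016 0.15861805] [ 1.79882255e+02  3.42758929e-02 -3.94820332e+01]
[array([0.2705, 0.0378, 0.0506]), array([  8.2028, -13.4701,  62.3066])]
```

play_rows:
  targets:
    - {"fingers": -1,"x": 0.02,"y": 0.003,"z": 0,"wx": 0.7,"wy": -1.1,"wz": 5.2}
    - {"fingers": -1,"x": 0.045,"y": 0.006,"z": 0,"wx": 1.4,"wy": -2.2,"wz": 10.4}
    - {"fingers": -1,"x": 0.07,"y": 0.01,"z": 0,"wx": 2.1,"wy": -3.4,"wz": 15.6}
    - {"fingers": -1,"x": 0.095,"y": 0.013,"z": 0,"wx": 2.7,"wy": -4.5,"wz": 20.8}
    - {"fingers": -1,"x": 0.12,"y": 0.017,"z": 0,"wx": 3.4,"wy": -5.6,"wz": 26}
    - {"fingers": -1,"x": 0.145,"y": 0.02,"z": 0,"wx": 4.1,"wy": -6.7,"wz": 31.2}
    - {"fingers": -1,"x": 0.17,"y": 0.024,"z": 0.01,"wx": 4.8,"wy": -7.9,"wz": 36.3}
    - {"fingers": -1,"x": 0.195,"y": 0.027,"z": 0.02,"wx": 5.5,"wy": -9,"wz": 41.5}
    - {"fingers": -1,"x": 0.22,"y": 0.031,"z": 0.03,"wx": 6.2,"wy": -10.1,"wz": 46.7}
    - {"fingers": -1,"x": 0.245,"y": 0.034,"z": 0.04,"wx": 6.8,"wy": -11.2,"wz": 51.9}
    - {"fingers": -1,"x": 0.26,"y": 0.036,"z": 0.05,"wx": 7.5,"wy": -12.3,"wz": 57.1}
    - {"fingers": -1,"x": 0.2705,"y": 0.0378,"z": 0.0506,"wx": 8.2,"wy": -13.5,"wz": 62.3}
    - {"fingers": -1,"x": 0.2705,"y": 0.0378,"z": 0.0506,"wx": 8.2,"wy": -13.5,"wz": 62.3}
    - {"fingers": -1,"x": 0.2705,"y": 0.0378,"z": 0.0506,"wx": 8.2,"wy": -13.5,"wz": 62.3}

```text
time: 14.23
ee_pos: [0.6255, 0.1612, 0.1085]
tcp_rot: [179.9, 15.0, -102.1]
wrist_force: [-0.2, -0.1, -2.0]
opening: 0.0191
```

```bash
cat > chk.py <<'E'
from h import *
import sys
n=sys.argv[1]
o=bot.get_obs(); T=toolT(o); P=T[:3,3]+T[:3,:3]@TIP; print(o['time'],'q',o['q'].round(1),'pos',o['ee_pos'].round(4),'rot',o['tcp_rot'].round(2),'open',round(o['opening'],4),'F',o['wrist_force'].round(1)); print('tip',P.round(4),'slope xsh',inv_sl(P).round(1))
ks={c:bot.get_calibration(c) for c in ["top","side"]}
for c in ks:
    im,d=bot.camera(c); cv2.imwrite(f'pics/{n}{c}raw.png',im); np.save(f'{n}{c}d.npy',d)
    u=proj(ks[c],P)[0]; print(c,'pred tip',u.round(1))
    b=(160,260,200,360) if c=='top' else (130,290,190,350)
    a=cv2.resize(im[b[0]:b[1],b[2]:b[3]],None,fx=5,fy=5,interpolation=cv2.INTER_CUBIC)
    if len(sys.argv)>2: cv2.circle(a,(int((u[0]+.5-b[2])*5),int((u[1]+.5-b[0])*5)),3,(0,0,255),-1)
    cv2.imwrite(f'pics/{n}{c}.png',a[:600])
E
python3 chk.py c1 1
```

```text
14.2333 q [  7.8  11.3   4.9  78.5  14.1 -69.5] pos [0.6255 0.1612 0.1085] rot [ 179.9    15.   -102.14] open 0.0191 F [-0.2 -0.1 -2. ]
tip [ 0.5858 -0.0234  0.1024] slope xsh [19.3 99.7 79.9]
top pred tip [254.8 194.2]
side pred tip [283.2 194.7]
```

View pics/c1side.png

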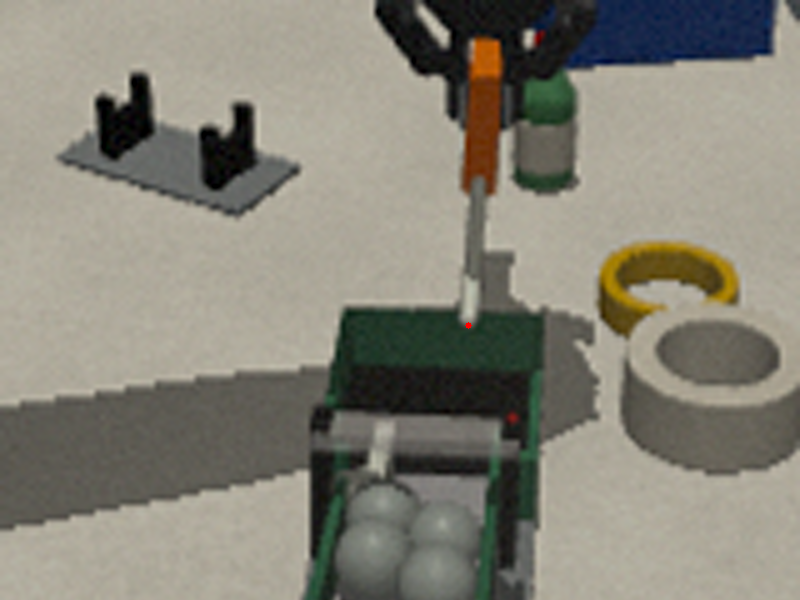

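View pics/c1top.png

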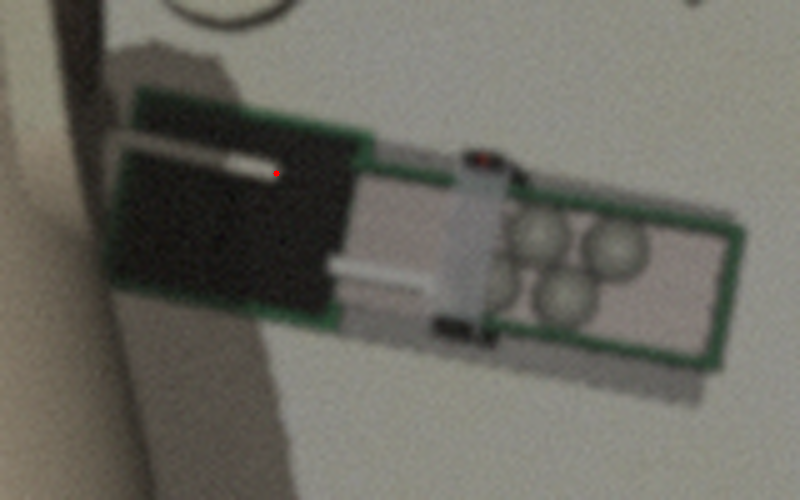

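play_rows:
  targets:
    - {"fingers": -1,"x": 0.02,"y": 0,"z": 0,"wx": 0,"wy": 0,"wz": 0}
    - {"fingers": -1,"x": 0.045,"y": 0,"z": 0,"wx": 0,"wy": 0,"wz": 0}
    - {"fingers": -1,"x": 0.07,"y": 0,"z": 0,"wx": 0,"wy": 0,"wz": 0}
    - {"fingers": -1,"x": 0.095,"y": 0,"z": 0,"wx": 0,"wy": 0,"wz": 0}
    - {"fingers": -1,"x": 0.115,"y": 0,"z": 0,"wx": 0,"wy": 0,"wz": 0}
    - {"fingers": -1,"x": 0.125,"y": 0,"z": 0,"wx": 0,"wy": 0,"wz": 0}
    - {"fingers": -1,"x": 0.13,"y": 0,"z": 0,"wx": 0,"wy": 0,"wz": 0}
    - {"fingers": -1,"x": 0.13,"y": 0,"z": 0,"wx": 0,"wy": 0,"wz": 0}

```text
time: 15.0
ee_pos: [0.5996, 0.0393, 0.0761]
tcp_rot: [-180.0, 15.1, -102.1]
wrist_force: [-0.2, 0.0, -1.2]
opening: 0.0189
```

```bash
python3 chk.py c2 1
```

```text
15.0 q [ -3.8   8.4  -1.9  77.4  14.9 -81.4] pos [0.5996 0.0393 0.0761] rot [-179.99   15.06 -102.12] open 0.0189 F [-0.2  0.  -1.2]
tip [ 0.56   -0.1454  0.0698] slope xsh [ 19.6 -15.4  22.1]
top pred tip [297.2 203.7]
side pred tip [280.4 232.1]
```

View pics/c2side.png

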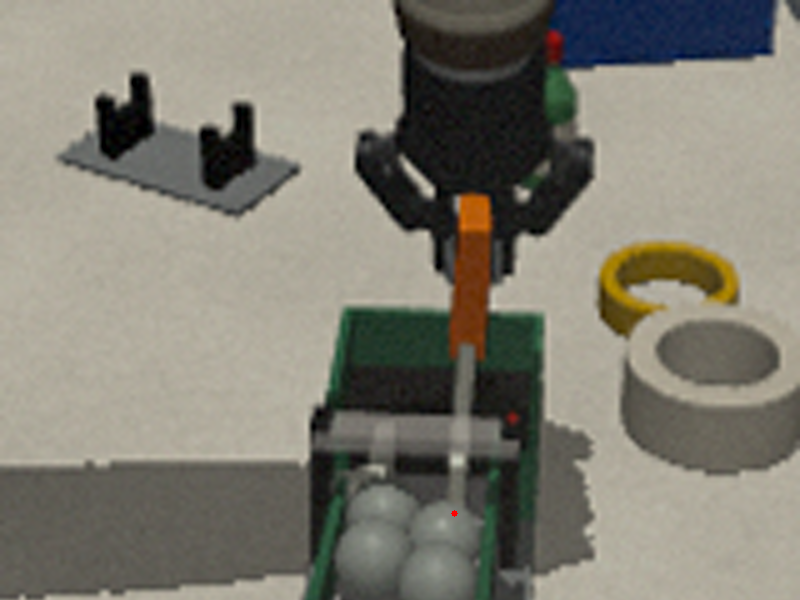

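View pics/c2top.png

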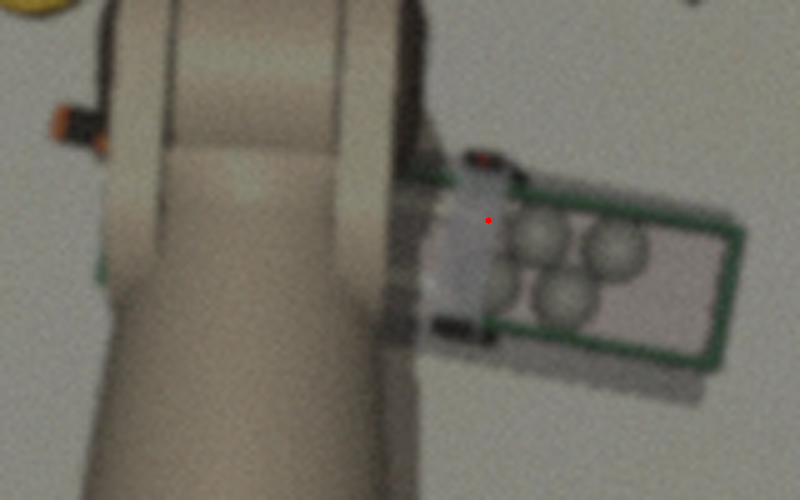

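play_rows:
  targets:
    - {"fingers": -1,"x": 0.0036,"y": 0,"z": -0.0018,"wx": 0,"wy": 0,"wz": 0}
    - {"fingers": -1,"x": 0.0071,"y": 0,"z": -0.0036,"wx": 0,"wy": 0,"wz": 0}
    - {"fingers": -1,"x": 0.0098,"y": 0,"z": -0.005,"wx": 0,"wy": 0,"wz": 0}
    - {"fingers": -1,"x": 0.0125,"y": 0,"z": -0.0064,"wx": 0,"wy": 0,"wz": 0}
    - {"fingers": -1,"x": 0.0152,"y": 0,"z": -0.0077,"wx": 0,"wy": 0,"wz": 0}
    - {"fingers": -1,"x": 0.0178,"y": 0,"z": -0.0091,"wx": 0,"wy": 0,"wz": 0}
    - {"fingers": -1,"x": 0.0205,"y": 0,"z": -0.0105,"wx": 0,"wy": 0,"wz": 0}
    - {"fingers": -1,"x": 0.0232,"y": 0,"z": -0.0118,"wx": 0,"wy": 0,"wz": 0}
    - {"fingers": -1,"x": 0.0258,"y": 0,"z": -0.0132,"wx": 0,"wy": 0,"wz": 0}
    - {"fingers": -1,"x": 0.0285,"y": 0,"z": -0.0145,"wx": 0,"wy": 0,"wz": 0}
    - {"fingers": -1,"x": 0.0305,"y": 0,"z": -0.0155,"wx": 0,"wy": 0,"wz": 0}
    - {"fingers": -1,"x": 0.032,"y": 0,"z": -0.0163,"wx": 0,"wy": 0,"wz": 0}
    - {"fingers": -1,"x": 0.032,"y": 0,"z": -0.0163,"wx": 0,"wy": 0,"wz": 0}
    - {"fingers": -1,"x": 0.032,"y": 0,"z": -0.0163,"wx": 0,"wy": 0,"wz": 0}
    - {"fingers": -1,"x": 0.032,"y": 0,"z": -0.0163,"wx": 0,"wy": 0,"wz": 0}
    - {"fingers": -1,"x": 0.032,"y": 0,"z": -0.0163,"wx": 0,"wy": 0,"wz": 0}

```text
time: 16.43
ee_pos: [0.5923, 0.0051, 0.0835]
tcp_rot: [-180.0, 15.1, -102.1]
wrist_force: [1.3, 3.8, -2.1]
opening: 0.0186
```

```bash
python3 chk.py c3
```

```text
16.4333 q [ -7.3   8.1  -1.5  79.1  15.  -84.9] pos [0.5923 0.0051 0.0835] rot [-179.99   15.08 -102.13] open 0.0186 F [ 1.3  3.8 -2.1]
tip [ 0.5527 -0.1795  0.0771] slope xsh [ 19.6 -51.1  22. ]
top pred tip [309.1 205.8]
side pred tip [279.5 238.6]
```

View pics/c3side.png

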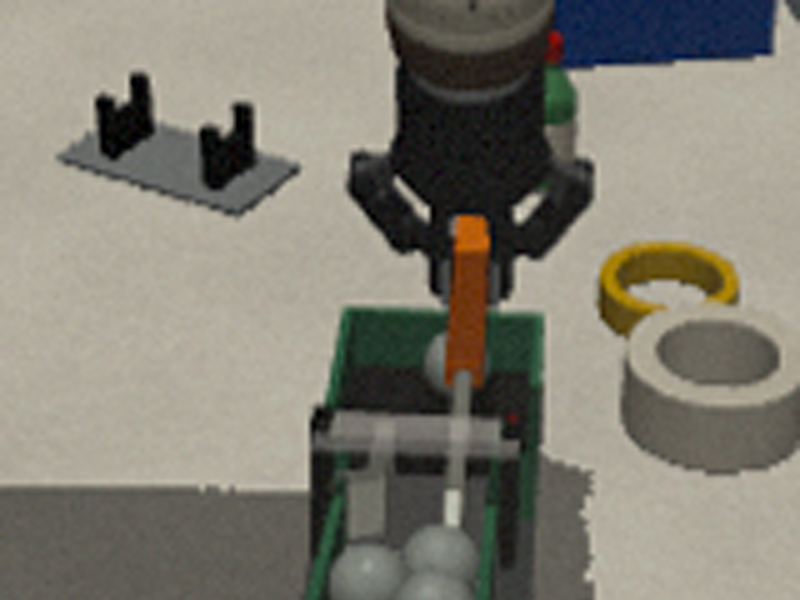

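View pics/c3top.png

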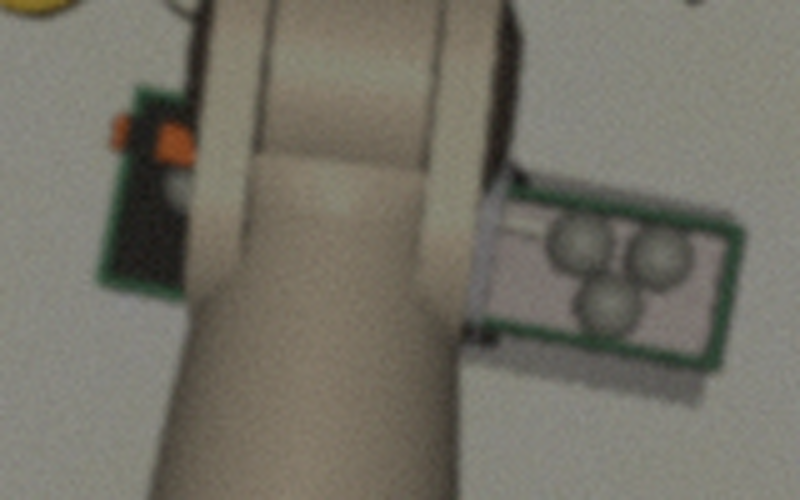

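play_rows:
  targets:
    - {"fingers": -1,"x": -0.02,"y": 0,"z": 0,"wx": 0,"wy": 0,"wz": 0}
    - {"fingers": -1,"x": -0.055,"y": 0,"z": 0,"wx": 0,"wy": 0,"wz": 0}
    - {"fingers": -1,"x": -0.095,"y": 0,"z": 0,"wx": 0,"wy": 0,"wz": 0}
    - {"fingers": -1,"x": -0.13,"y": 0,"z": 0,"wx": 0,"wy": 0,"wz": 0}
    - {"fingers": -1,"x": -0.155,"y": 0,"z": 0,"wx": 0,"wy": 0,"wz": 0}
    - {"fingers": -1,"x": -0.16,"y": 0,"z": 0,"wx": 0,"wy": 0,"wz": 0}
    - {"fingers": -1,"x": -0.16,"y": 0,"z": 0,"wx": 0,"wy": 0,"wz": 0}
    - {"fingers": -1,"x": -0.16,"y": 0,"z": 0,"wx": 0,"wy": 0,"wz": 0}
    - {"fingers": -1,"x": -0.16,"y": 0,"z": 0,"wx": 0,"wy": 0,"wz": 0}
    - {"fingers": -1,"x": -0.16,"y": 0,"z": 0,"wx": 0,"wy": 0,"wz": 0}
    - {"fingers": -1,"x": -0.16,"y": 0,"z": 0,"wx": 0,"wy": 0,"wz": 0}
    - {"fingers": -1,"x": -0.16,"y": 0,"z": 0,"wx": 0,"wy": 0,"wz": 0}

```text
time: 17.53
ee_pos: [0.6247, 0.155, 0.1248]
tcp_rot: [180.0, 15.0, -102.2]
wrist_force: [0.2, -0.4, -1.5]
opening: 0.0192
```

```bash
python3 chk.py c4
```

```text
17.5333 q [  7.2  11.    6.3  80.2  14.2 -69.9] pos [0.6247 0.155  0.1248] rot [ 179.98   15.04 -102.23] open 0.0192 F [ 0.2 -0.4 -1.5]
tip [ 0.5847 -0.0296  0.1186] slope xsh [19.5 90.2 94.4]
top pred tip [256.7 193.9]
side pred tip [283.2 191. ]
```

View pics/c4side.png

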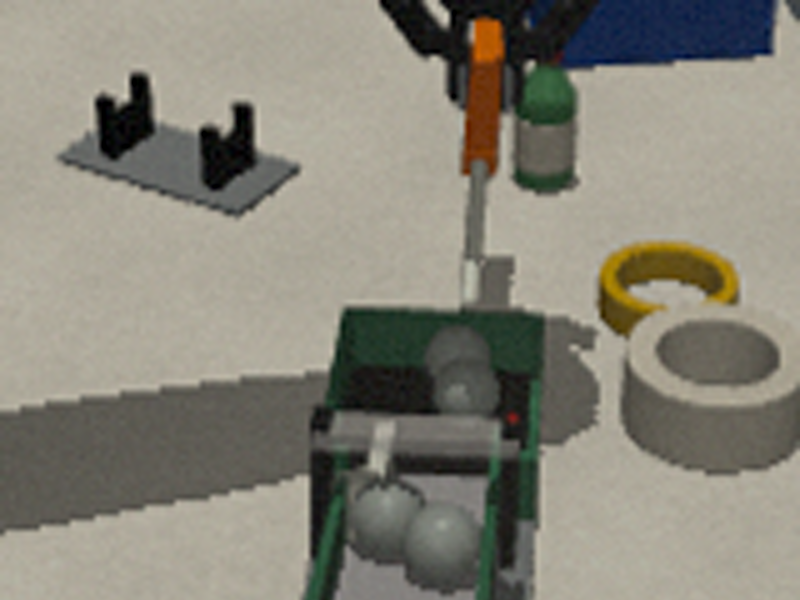

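View pics/c4top.png

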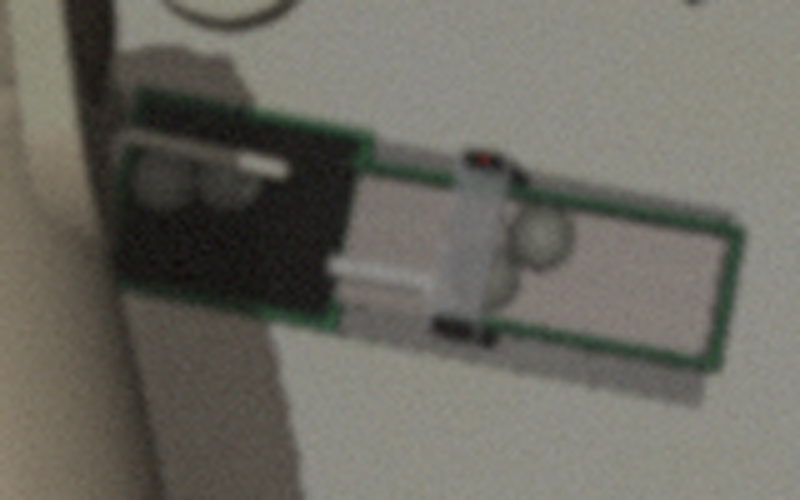

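play_rows:
  targets:
    - {"fingers": -1,"x": 0.01,"y": 0,"z": 0.0163,"wx": 0,"wy": 0,"wz": 0}
    - {"fingers": -1,"x": 0.04,"y": 0,"z": 0.0163,"wx": 0,"wy": 0,"wz": 0}
    - {"fingers": -1,"x": 0.07,"y": 0,"z": 0.0163,"wx": 0,"wy": 0,"wz": 0}
    - {"fingers": -1,"x": 0.1,"y": 0,"z": 0.0163,"wx": 0,"wy": 0,"wz": 0}
    - {"fingers": -1,"x": 0.12,"y": 0,"z": 0.0163,"wx": 0,"wy": 0,"wz": 0}
    - {"fingers": -1,"x": 0.128,"y": 0,"z": 0.0163,"wx": 0,"wy": 0,"wz": 0}
    - {"fingers": -1,"x": 0.1316,"y": 0,"z": 0.0145,"wx": 0,"wy": 0,"wz": 0}
    - {"fingers": -1,"x": 0.1351,"y": 0,"z": 0.0127,"wx": 0,"wy": 0,"wz": 0}
    - {"fingers": -1,"x": 0.1378,"y": 0,"z": 0.0113,"wx": 0,"wy": 0,"wz": 0}
    - {"fingers": -1,"x": 0.1405,"y": 0,"z": 0.01,"wx": 0,"wy": 0,"wz": 0}
    - {"fingers": -1,"x": 0.1432,"y": 0,"z": 0.0086,"wx": 0,"wy": 0,"wz": 0}
    - {"fingers": -1,"x": 0.1458,"y": 0,"z": 0.0072,"wx": 0,"wy": 0,"wz": 0}
    - {"fingers": -1,"x": 0.1485,"y": 0,"z": 0.0058,"wx": 0,"wy": 0,"wz": 0}
    - {"fingers": -1,"x": 0.1512,"y": 0,"z": 0.0045,"wx": 0,"wy": 0,"wz": 0}
    - {"fingers": -1,"x": 0.1538,"y": 0,"z": 0.0031,"wx": 0,"wy": 0,"wz": 0}
    - {"fingers": -1,"x": 0.1565,"y": 0,"z": 0.0018,"wx": 0,"wy": 0,"wz": 0}
    - {"fingers": -1,"x": 0.1585,"y": 0,"z": 0.0008,"wx": 0,"wy": 0,"wz": 0}
    - {"fingers": -1,"x": 0.16,"y": 0,"z": 0,"wx": 0,"wy": 0,"wz": 0}
    - {"fingers": -1,"x": 0.16,"y": 0,"z": 0,"wx": 0,"wy": 0,"wz": 0}
    - {"fingers": -1,"x": 0.16,"y": 0,"z": 0,"wx": 0,"wy": 0,"wz": 0}

```text
time: 19.3
ee_pos: [0.5922, 0.0047, 0.0834]
tcp_rot: [180.0, 15.1, -102.2]
wrist_force: [-0.5, 0.4, -1.4]
opening: 0.019
```

play_rows:
  targets:
    - {"fingers": -1,"x": 0,"y": 0,"z": 0,"wx": 0,"wy": 0,"wz": 0}
    - {"fingers": -1,"x": 0,"y": 0,"z": 0,"wx": 0,"wy": 0,"wz": 0}
    - {"fingers": -1,"x": 0,"y": 0,"z": 0,"wx": 0,"wy": 0,"wz": 0}
    - {"fingers": -1,"x": 0,"y": 0,"z": 0,"wx": 0,"wy": 0,"wz": 0}
    - {"fingers": -1,"x": 0,"y": 0,"z": 0,"wx": 0,"wy": 0,"wz": 0}

```text
time: 19.72
ee_pos: [0.5922, 0.0049, 0.0834]
tcp_rot: [180.0, 15.1, -102.2]
wrist_force: [-1.3, 1.0, -0.4]
opening: 0.0192
```

```bash
python3 chk.py c5
```

```text
19.7167 q [ -7.3   8.1  -1.5  79.1  15.  -84.9] pos [0.5922 0.0049 0.0834] rot [ 180.     15.06 -102.15] open 0.0192 F [-1.3  1.  -0.4]
tip [ 0.5525 -0.1797  0.0771] slope xsh [ 19.5 -51.3  21.9]
top pred tip [309.1 205.9]
side pred tip [279.5 238.6]
```

View pics/c5side.png

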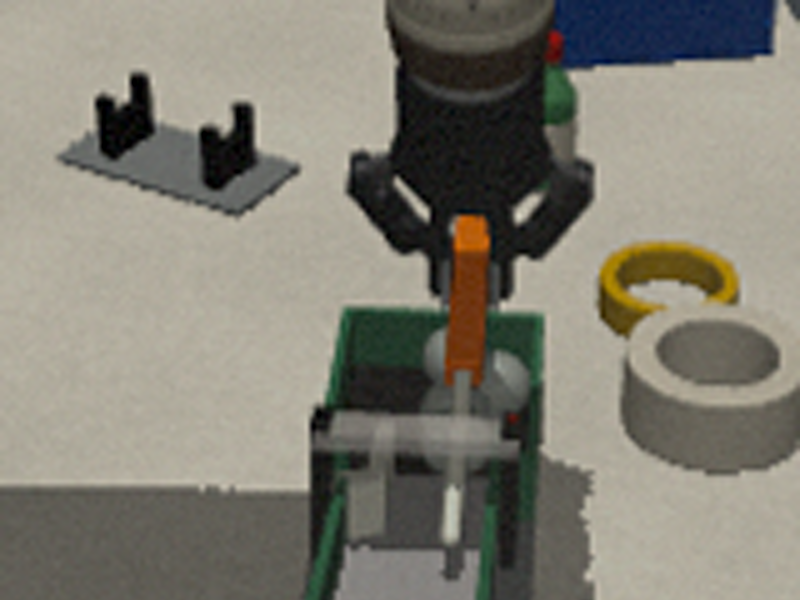

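View pics/c5top.png

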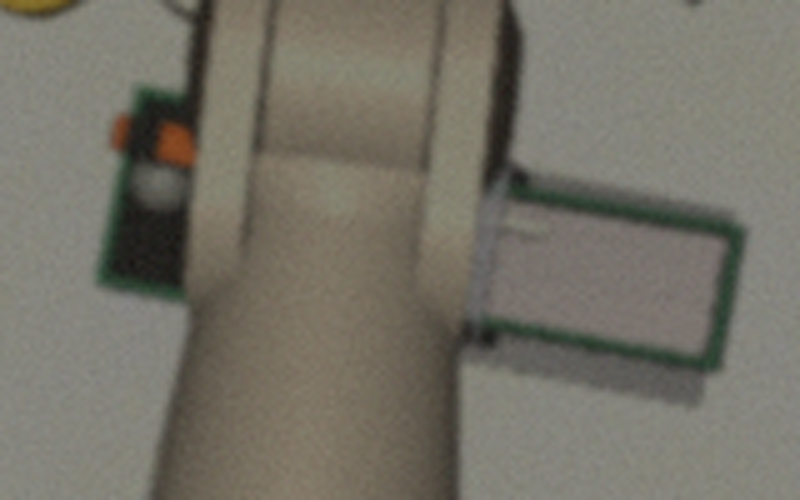

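play_rows:
  targets:
    - {"fingers": -1,"x": -0.01,"y": 0,"z": 0,"wx": 0,"wy": 0,"wz": 0}
    - {"fingers": -1,"x": -0.025,"y": 0,"z": 0,"wx": 0,"wy": 0,"wz": 0}
    - {"fingers": -1,"x": -0.045,"y": 0,"z": 0,"wx": 0,"wy": 0,"wz": 0}
    - {"fingers": -1,"x": -0.07,"y": 0,"z": 0,"wx": 0,"wy": 0,"wz": 0}
    - {"fingers": -1,"x": -0.1,"y": 0,"z": 0,"wx": 0,"wy": 0,"wz": 0}
    - {"fingers": -1,"x": -0.13,"y": 0,"z": 0,"wx": 0,"wy": 0,"wz": 0}
    - {"fingers": -1,"x": -0.155,"y": 0,"z": 0,"wx": 0,"wy": 0,"wz": 0}
    - {"fingers": -1,"x": -0.16,"y": 0,"z": 0,"wx": 0,"wy": 0,"wz": 0}
    - {"fingers": -1,"x": -0.16,"y": 0,"z": 0,"wx": 0,"wy": 0,"wz": 0}
    - {"fingers": -1,"x": -0.16,"y": 0,"z": 0,"wx": 0,"wy": 0,"wz": 0}

```text
time: 20.65
ee_pos: [0.6245, 0.1561, 0.1247]
tcp_rot: [180.0, 15.0, -102.1]
wrist_force: [0.1, 0.2, -1.3]
opening: 0.0193
```

```bash
python3 chk.py c6; python3 look.py w8
```

```text
20.65 q [  7.3  11.    6.3  80.2  14.2 -70. ] pos [0.6245 0.1561 0.1247] rot [ 179.98   15.04 -102.11] open 0.0193 F [ 0.1  0.2 -1.3]
tip [ 0.5849 -0.0285  0.1185] slope xsh [19.4 91.3 94.6]
top pred tip [256.3 193.9]
side pred tip [283.2 190.8]
20.75 [  7.2  11.    6.3  80.2  14.2 -70. ] [0.6244 0.1551 0.1245] [ 179.95   15.03 -102.21] [-0.6 -0.1 -0.1 -0.   0.2  0.1]
```

View pics/c6side.png

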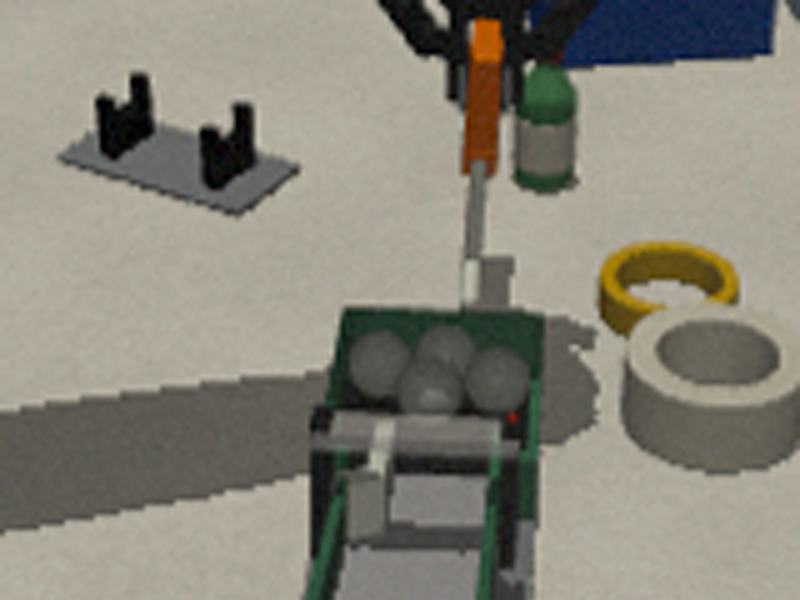

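View pics/c6top.png

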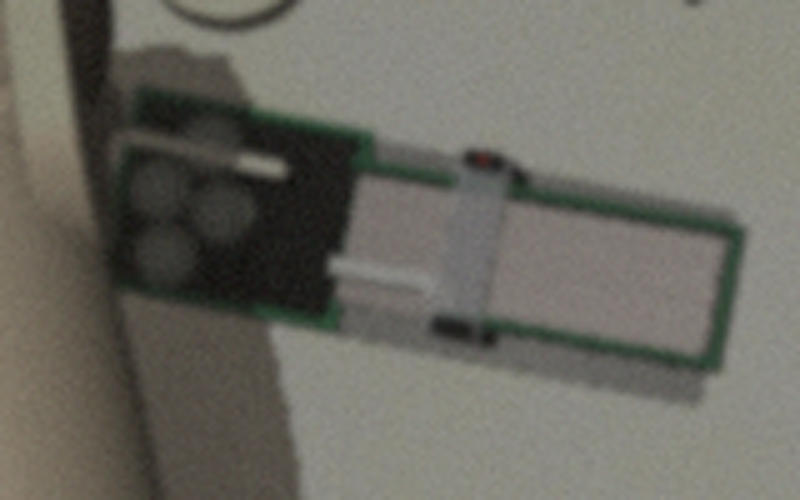

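View pics/w8.png

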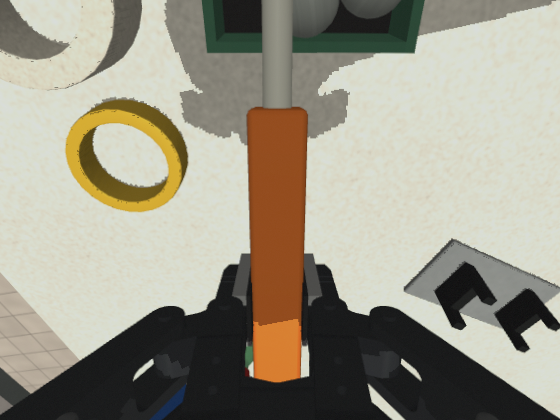

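Run:
```python
from h import *
o=bot.get_obs(); print(o['time'],o['ee_pos'],o['tcp_rot'])
print([v.round(4) for v in rel(pose([.4416,.3634,.120],-39.48),o)])
print([v.round(4) for v in rel(pose([.4416,.3634,.160],-39.48),o)])
```

```text
20.8 [0.62450529 0.15490402 0.12454255] [ 179.95673863   15.03491689 -102.23062491]
[array([-0.1582,  0.2229,  0.0474]), array([ -8.1925,  13.5213, -62.3695])]
[array([-0.1686,  0.2229,  0.0087]), array([ -8.1925,  13.5213, -62.3695])]
```

play_rows:
  targets:
    - {"fingers": -1,"x": -0.015,"y": 0.019,"z": -0.01,"wx": -0.7,"wy": 1.1,"wz": -5.2}
    - {"fingers": -1,"x": -0.03,"y": 0.038,"z": -0.015,"wx": -1.4,"wy": 2.2,"wz": -10.4}
    - {"fingers": -1,"x": -0.045,"y": 0.057,"z": -0.015,"wx": -2,"wy": 3.4,"wz": -15.6}
    - {"fingers": -1,"x": -0.06,"y": 0.076,"z": -0.012,"wx": -2.7,"wy": 4.5,"wz": -20.8}
    - {"fingers": -1,"x": -0.075,"y": 0.095,"z": -0.01,"wx": -3.4,"wy": 5.6,"wz": -26}
    - {"fingers": -1,"x": -0.09,"y": 0.114,"z": -0.006,"wx": -4.1,"wy": 6.8,"wz": -31.2}
    - {"fingers": -1,"x": -0.105,"y": 0.133,"z": -0.003,"wx": -4.8,"wy": 7.9,"wz": -36.4}
    - {"fingers": -1,"x": -0.12,"y": 0.152,"z": 0,"wx": -5.5,"wy": 9,"wz": -41.6}
    - {"fingers": -1,"x": -0.135,"y": 0.171,"z": 0.003,"wx": -6.1,"wy": 10.1,"wz": -46.8}
    - {"fingers": -1,"x": -0.148,"y": 0.19,"z": 0.005,"wx": -6.8,"wy": 11.3,"wz": -52}
    - {"fingers": -1,"x": -0.16,"y": 0.209,"z": 0.007,"wx": -7.5,"wy": 12.4,"wz": -57.2}
    - {"fingers": -1,"x": -0.1686,"y": 0.2229,"z": 0.0087,"wx": -8.2,"wy": 13.5,"wz": -62.4}
    - {"fingers": -1,"x": -0.1686,"y": 0.2229,"z": 0.0087,"wx": -8.2,"wy": 13.5,"wz": -62.4}
    - {"fingers": -1,"x": -0.1686,"y": 0.2229,"z": 0.0087,"wx": -8.2,"wy": 13.5,"wz": -62.4}
    - {"fingers": -1,"x": -0.1686,"y": 0.2229,"z": 0.0087,"wx": -8.2,"wy": 13.5,"wz": -62.4}

```text
time: 22.05
ee_pos: [0.442, 0.3635, 0.1602]
tcp_rot: [-180.0, 0.0, -39.5]
wrist_force: [-0.1, -0.3, -0.7]
opening: 0.019
```

```bash
python3 look.py w9
python3 - <<'E'
from h import *
o=bot.get_obs(); print([v.round(4) for v in rel(pose([.4416,.3634,.002],-39.48),o)],o['wrist_force'])
E
```

```text
22.05 [  39.4    7.3    7.3   89.9    0.  -101.1] [0.442  0.3635 0.1602] [-179.96    0.    -39.51] [-0.7  0.1  0.2  0.1 -0.1 -0.1]
[array([-0.0006,  0.0004,  0.1582]), array([-0.0407,  0.0007, -0.0568])] [ 0.07756922 -0.21662879 -2.17466903]
```

View pics/w9.png

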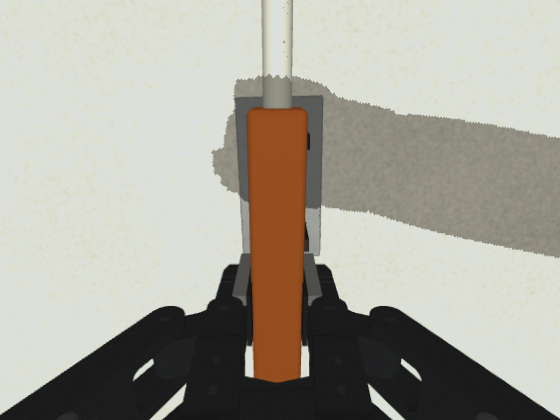

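play_rows:
  targets:
    - {"fingers": -1,"x": -0.0005,"y": 0,"z": 0.03,"wx": 0,"wy": 0,"wz": 0}
    - {"fingers": -1,"x": -0.0005,"y": 0,"z": 0.065,"wx": 0,"wy": 0,"wz": 0}
    - {"fingers": -1,"x": -0.0005,"y": 0,"z": 0.095,"wx": 0,"wy": 0,"wz": 0}
    - {"fingers": -1,"x": -0.0005,"y": 0,"z": 0.115,"wx": 0,"wy": 0,"wz": 0}
    - {"fingers": -1,"x": -0.0005,"y": 0,"z": 0.125,"wx": 0,"wy": 0,"wz": 0}
    - {"fingers": -1,"x": -0.0005,"y": 0,"z": 0.135,"wx": 0,"wy": 0,"wz": 0}
    - {"fingers": -1,"x": -0.0005,"y": 0,"z": 0.144,"wx": 0,"wy": 0,"wz": 0}
    - {"fingers": -1,"x": -0.0005,"y": 0,"z": 0.151,"wx": 0,"wy": 0,"wz": 0}
    - {"fingers": -1,"x": -0.0005,"y": 0,"z": 0.156,"wx": 0,"wy": 0,"wz": 0}
    - {"fingers": -1,"x": -0.0005,"y": 0,"z": 0.158,"wx": 0,"wy": 0,"wz": 0}
    - {"fingers": -1,"x": -0.0005,"y": 0,"z": 0.158,"wx": 0,"wy": 0,"wz": 0}
    - {"fingers": -1,"x": -0.0005,"y": 0,"z": 0.158,"wx": 0,"wy": 0,"wz": 0}

```text
time: 23.1
ee_pos: [0.4415, 0.3648, 0.0029]
tcp_rot: [-179.9, -0.0, -39.4]
wrist_force: [-0.2, 1.0, -1.1]
opening: 0.0189
```

```bash
python3 look.py w10; python3 side.py s10 120 200 170 290 6
```

```text
23.1 [  39.6    9.    -8.2   72.6    0.  -101.1] [0.4415 0.3648 0.0029] [-1.7991e+02 -1.0000e-02 -3.9380e+01] [ 0.  -0.1  0.2  0.  -0.   0. ]
23.2
```

View pics/w10.png

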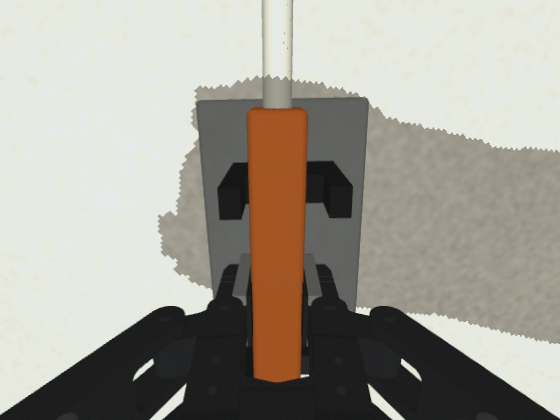

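View pics/s10.png

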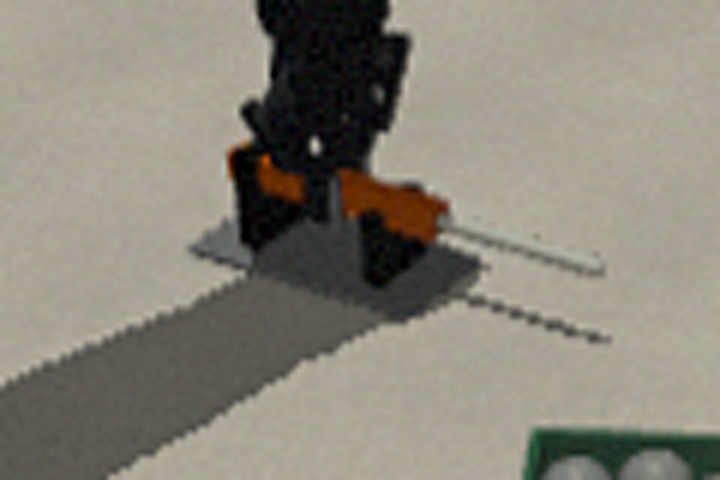

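play_rows:
  targets:
    - {"fingers": -1,"x": 0,"y": 0.001,"z": 0.0015,"wx": 0,"wy": 0,"wz": 0}
    - {"fingers": -1,"x": 0,"y": 0.001,"z": 0.0015,"wx": 0,"wy": 0,"wz": 0}
    - {"fingers": 0,"x": 0,"y": 0.001,"z": 0.0015,"wx": 0,"wy": 0,"wz": 0}
    - {"fingers": 1,"x": 0,"y": 0.001,"z": 0.0015,"wx": 0,"wy": 0,"wz": 0}
    - {"fingers": 1,"x": 0,"y": 0.001,"z": 0.0015,"wx": 0,"wy": 0,"wz": 0}
    - {"fingers": 1,"x": 0,"y": 0.001,"z": 0.0015,"wx": 0,"wy": 0,"wz": 0}
    - {"fingers": 1,"x": 0,"y": 0.001,"z": 0.0015,"wx": 0,"wy": 0,"wz": 0}
    - {"fingers": 1,"x": 0,"y": 0.001,"z": 0.0015,"wx": 0,"wy": 0,"wz": 0}
    - {"fingers": 1,"x": 0,"y": 0.001,"z": -0.01,"wx": 0,"wy": 0,"wz": 0}
    - {"fingers": 1,"x": 0,"y": 0.001,"z": -0.04,"wx": 0,"wy": 0,"wz": 0}
    - {"fingers": 1,"x": 0,"y": 0.001,"z": -0.08,"wx": 0,"wy": 0,"wz": 0}
    - {"fingers": 1,"x": 0,"y": 0.001,"z": -0.12,"wx": 0,"wy": 0,"wz": 0}
    - {"fingers": 1,"x": 0,"y": 0.001,"z": -0.16,"wx": 0,"wy": 0,"wz": 0}
    - {"fingers": 1,"x": 0,"y": 0.001,"z": -0.2,"wx": 0,"wy": 0,"wz": 0}
    - {"fingers": 1,"x": 0,"y": 0.001,"z": -0.24,"wx": 0,"wy": 0,"wz": 0}
    - {"fingers": 1,"x": 0,"y": 0.001,"z": -0.25,"wx": 0,"wy": 0,"wz": 0}
    - {"fingers": 1,"x": 0,"y": 0.001,"z": -0.25,"wx": 0,"wy": 0,"wz": 0}
    - {"fingers": 1,"x": 0,"y": 0.001,"z": -0.25,"wx": 0,"wy": 0,"wz": 0}

```text
time: 24.7
ee_pos: [0.4407, 0.3638, 0.2534]
tcp_rot: [-179.9, -0.0, -39.4]
wrist_force: [-0.2, 0.8, -0.6]
opening: 0.085
```

```bash
python3 look.py w11; python3 chk.py c11; python3 side.py s11 100 200 170 290 6
```

```text
24.7 [  39.5    9.2   19.8  100.5    0.  -101.1] [0.4407 0.3638 0.2534] [-1.7986e+02 -2.0000e-02 -3.9380e+01] [-0.   0.8 -3.1 -1.  -0.1 -0. ]
24.75 q [  39.5    9.2   19.7  100.5    0.  -101.1] pos [0.4404 0.3636 0.252 ] rot [-179.98   -0.    -39.38] open 0.0854 F [0.4 0.6 0.7]
tip [0.5826 0.2469 0.295 ] slope xsh [-40.7 317.5 323.1]
top pred tip [140.3 188.3]
side pred tip [269.   92.5]
24.9
```

View pics/w11.png

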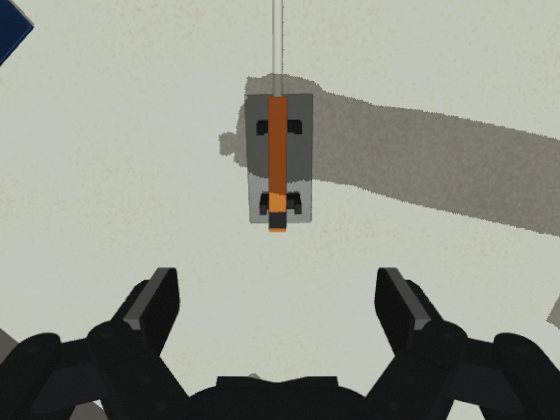

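View pics/s11.png

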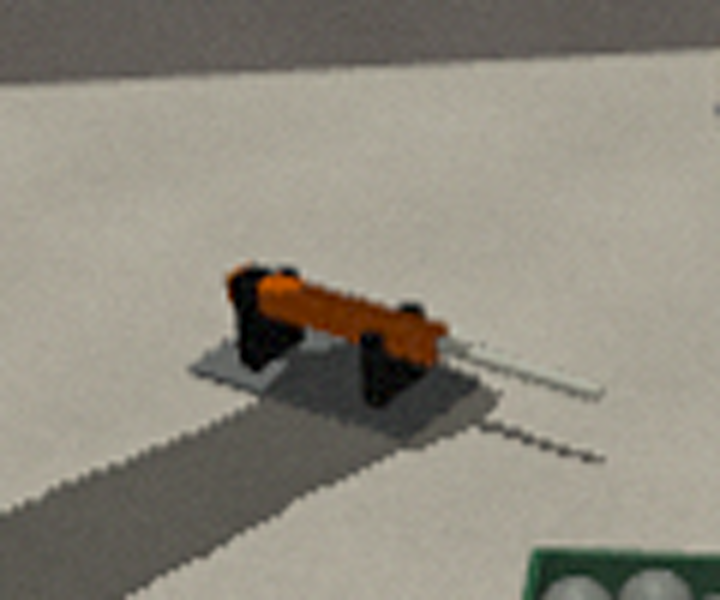

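View pics/c11sideraw.png

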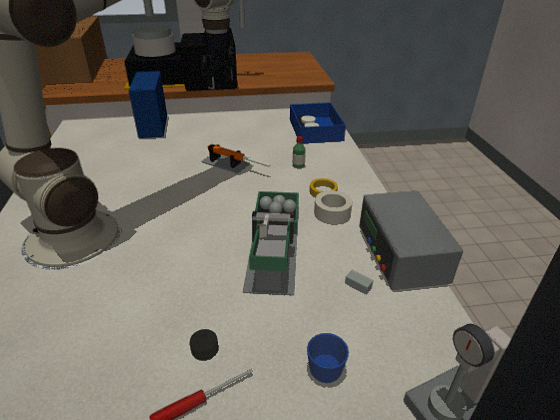

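Run:
```python
from h import *
k=dict(np.load('w11k.npz')); d=np.load('w11d.npy')
for rc in [(110,278),(200,277),(160,278)]:
    c,dd=ray(k,rc); print((c+dd*d[rc]).round(4))
P=[at_z(k,rc,0.054) for rc in [(96.5,278),(231,277.5)]]; print('centre',np.mean(P,0), np.degrees(np.arctan2(*(P[0]-P[1])[1::-1])))
k=bot.get_calibration('side'); im,d=bot.camera('side')
for rc in [(202,266),(200,279),(206,288),(208,276)]:
    c,dd=ray(k,rc); Q=c+dd*d[rc]; f=inv_sl(Q); print('ball surf',Q.round(3))
print(bot.job_done(), bot.get_obs()['time'])
```

```text
[0.4873 0.3252 0.0543]
[0.4125 0.3878 0.0536]
[0.4468 0.3582 0.0537]
centre [0.44041035 0.3638654  0.054     ] -39.472740289420244
ball surf [0.544 0.033 0.044]
ball surf [0.583 0.032 0.048]
ball surf [0.605 0.005 0.043]
ball surf [0.57  0.001 0.042]
the job is handed in; nothing more can be done
the job is handed in; nothing more can be done
```

All four balls are in the catch pan and the stick is back in both forks of its rest. I handed the job in at about 25 s; it reports no verdict.

**What I did:** I pushed ball 2 about 26 mm uphill and ball 1 rolled past under the rod. Drawing the stick out let ball 2 through. Balls 3 and 4 then wedged the same way, and a second identical nudge freed both.

**Last checks:**
- **Balls:** the side camera shows all four in the pan and the chute empty. Depth puts their visible surfaces 42–48 mm above the table.
- **Stick:** its centre is at (0.440, 0.364) m, within 1 mm of where it first lay and within about 5 mm of my estimate of the rest's centre. The handle's top is at 54 mm, so its centre is at 44 mm. It lies at −39.5°, against about −38° for the rest.
- **Robot:** the gripper is open and clear of everything.
- **Forces:** the wrist force stayed at about 5 N or less at every reading, about 4 N of it while pushing. I read it only between moves, so I did not see peaks within a move.
- **Bystanders:** they look unmoved in the side picture. I did not measure them.

**What went wrong or disagreed:**
- My first move was refused because rows must carry every field.
- An early turn ran joint 6 to the end of its range, so I turned the other way.
- The first grasp closed on air above the handle. The real fingertips were about 36 mm short of where the stated tool data puts them, so I went down a further 38 mm and gripped again.
- A last look for the oil bottle by the trained network found nothing, so I cleared it by eye and height.

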